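# Load the block-photographing station

### The arm

A 7-joint arm with a two-finger parallel gripper is mounted at the origin on a cart in front of the work surface, level with it; the furniture and walls round the work are solid. World frame = base frame: x ahead of the robot, y to its left, z up, the work surface at z = 0. Lengths are in m, angles in rad, forces in N, time in s.
With the tool pointing down it reaches from about 0.4 to 0.85 m from the base axis. Payload 10.4 kg.
Tool frame: the origin (TCP) lies on the centre line of the jaws, within the pads' length; the fingertips stand 11 mm ahead of it and the grasp point (between the pads) lies 8 mm behind it (tip_reach is the distance from the TCP to the fingertips, in m); z points along the fingers, y is the line along which they close (so a half turn about z gives the same grasp; the last joint's range is limited). The gripper opens to 85 mm and grips with 20 to 120 N. Pads are 22 mm wide; open, the fingers measure 114 mm over their backs; the gripper's body (76 mm by 85 mm) begins 54 mm behind the grasp point. The pads swing forward as they close: fully open they stand 13 mm farther back than shut.
Start: joints at [1.316, 0.332, -0.065, 1.46, 0.022, 1.35, -0.088], TCP at [0.144, -0.608, 0.242] pointing down, gripper open.
Joint ranges: [-2.6, 2.6], [-0.5, 2.12], [-1.47, 1.34], [0.16, 2.42], [-1.27, 4.41], [0.06, 2.06], [-2.6, 2.6]. Speed limits (rad/s): [2.22, 2.22, 2.79, 2.79, 3.14, 3.14, 3.14].

### API

Orientations are given as a unit quaternion [x, y, z, w].
In Python, from workcell import get_obs, camera, hand_in, tip_reach gives the robot as it stands. The module is installed in compiled form; this text tells all that it offers.
- The arm moves only by the tool move_arm, never from a script. Its argument "plan" is a list of rows, each an object with "delta_pos": the shift along the tool's x, y, z in m, a list of three; "turn": the turn, a rotation vector about the tool's x, y, z in rad, a list of three; "fingers": the closure, from 0 (fully open) to 1 (shut). A call has 1 to 12 rows; each row is the pose to reach, as a shift and turn from the pose commanded when the call began, along the tool's axes at that moment; what a row does not reach only later rows make up. A row lasts 1/8 s, in which the tool goes at most 62.5 mm and 10.7 degrees, less where a joint would pass 70% of its speed; a pose out of reach is approached as far as the arm can. A call with a gripper value outside its range is refused whole. The fingers move at their own pace and stop on an object; "force" is the grip in N (left out, the last holds). Time passes only in rows, so rows that repeat a pose let the fingers close. It gives the time, the measured TCP pose, the force, the opening and the grip force at its end, in the units of the state.
- get_obs(): the state, without advancing time (a new reading comes with each control period).
- camera(name): name is "scene" or "top" or "wrist"; returns a dict with "color" (420x560x3 uint8, red, green, blue), "range_z" (420x560 float32, m along the optical axis (not along the pixel's ray), 0 where there is no reading), "fx", "fy", "cx", "cy" (pixels), "k1" (the pictures are not rectified: a ray, as slopes to the right and down, at radius r is drawn at 1 + k1 r^2 times it, then the intrinsics apply), "R" (3x3) and "t" (3): a world point X has camera coordinates R X + t; the wrist camera has in their place "tool_from_camera" (4x4, takes a point from camera to tool coordinates, whose origin is the TCP and whose axes are the flange's). Camera axes: x right, y down, z forward; pixel columns grow to the right and rows downward; lengths in m; the calibration is good to about 2 mm. A picture is of the moment at which its call begins: read the wrist's pose just before it.
- hand_in(): hands the job in; it is judged then, once.
The state is a dict: "clock": time; "joint_pos": joint angles; "joint_velocities": joint speeds; "tau": joint torques, N m; "position": TCP position; "ee_rot": TCP orientation; "ft_force": force on the tool from outside, world axes, zero at the start; "torque": the same for the moment, N m; "grip_width": opening from 0.0 (shut) to 1.0 (fully open); "grasp_force": force on a finger pad.
Only numpy, scipy, OpenCV 4.12 (cv2) and the standard library are available. Lean on these libraries where they do the work, as an engineer would, in place of code of your own. Each camera call takes 0.05 s, during which the arm holds its last target. There are 200 camera calls.

### The job

Get these wax blocks ready to be photographed: wind the crank until the carriage is all the way out at its front stop, lay every block wax side up in a nest of its own, and lower the hold-down frame over both pins until it lies flush on the nest walls. Then wind the carriage fully in under the camera, to its rear stop, with the blocks and the frame still in place; leave the other things on the bench alone.

Things in the scene. Friction and masses are not known exactly. Their poses are not given: they have to be found in the camera images.
- carriage (a joint): Carriage of the photographing station, m along its slide: 0 = front stop (towards the robot, the loading place), 0.200 = rear stop (under the camera). It is driven only by the crank through a toothed belt, 40 mm a turn; about 3 N at the crank knob moves it and it stays where it is left.
- crank (a joint): Hand crank of the station, rad: 0 with the carriage at its front stop, 31.42 (5 full turns) at its rear stop. Grows clockwise seen from above, which feeds the carriage away from the robot; counter-clockwise brings it out. Vertical axis, so the knob travels in a level circle of 42 mm radius.
- crank_axis (a point): Point on the vertical axis of the crank, 60 mm above the bench, fixed to the station; its x axis is the carriage's feed direction (front stop to rear stop), y to the left of it. At crank = 0 the knob lies on the -x side of it.
- crank_knob (a point): Centre of the crank's upright black knob, a freely spinning sleeve 19 mm in diameter, 40 mm tall, from 43 to 83 mm above the bench (this point: 63 mm); grip it from above and lead it round without turning the gripper. The crank arm under it is at 34 to 41 mm, the drive housing below up to 31 mm.
- deck (a point): Centre of the top of the carriage's deck, an aluminium plate 150 x 132 mm, 44 mm above the bench; x axis = feed direction (the 150 mm way), y to the left, z up. It carries four nests (two rows of two, walls 14 mm high) and two pins. The station is fixed to the bench; its camera (96 mm wide, 290 mm above the bench) hangs 200 mm along +x from here with the carriage at the front stop.
- nest1 (a point): Centre of the floor of nest 1 (rear left), 44 mm above the bench, axes as deck. The nest is 44 mm along x and 32 mm along y between 14 mm high walls, the sides open over the middle 30 mm for the fingers (gap between neighbouring blocks across y: 36 mm). A block lies in it with its 40 mm length along x, either way round.
- nest2 (a point): Centre of the floor of nest 2 (rear right), 44 mm above the bench, axes as deck. The nest is 44 mm along x and 32 mm along y between 14 mm high walls, the sides open over the middle 30 mm for the fingers (gap between neighbouring blocks across y: 36 mm). A block lies in it with its 40 mm length along x, either way round.
- nest3 (a point): Centre of the floor of nest 3 (front left), 44 mm above the bench, axes as deck. The nest is 44 mm along x and 32 mm along y between 14 mm high walls, the sides open over the middle 30 mm for the fingers (gap between neighbouring blocks across y: 36 mm). A block lies in it with its 40 mm length along x, either way round.
- nest4 (a point): Centre of the floor of nest 4 (front right), 44 mm above the bench, axes as deck. The nest is 44 mm along x and 32 mm along y between 14 mm high walls, the sides open over the middle 30 mm for the fingers (gap between neighbouring blocks across y: 36 mm). A block lies in it with its 40 mm length along x, either way round.
- pin_near (a point): Tip of the front pin: 8 mm in diameter, bullet-nosed, 40 mm tall from the deck (tip 84 mm above the bench, 26 mm above the nest walls), 62 mm in front of the deck's centre.
- pin_far (a point): Tip of the rear pin, the same, 62 mm behind the deck's centre (124 mm from the other).
- frame: Hold-down frame, loose, 0.24 to 0.39 kg: steel plate 148 x 124 x 6 mm with four windows and two holes; origin at the centre of its underside, x along its length through both holes, z up. Fits either way round; seated, its origin is 14 mm above the deck. A black bar handle stands on its middle: 64 mm long along x, 12 mm thick across y, 24 to 38 mm above the underside.
- hole_a (a point): Hole of the frame at its +x end, 10.5 mm in diameter, on the long centreline, at the underside, 62 mm from the frame's origin (124 mm from the other hole).
- hole_b (a point): Hole of the frame at its -x end, at the underside.
- block1: Wax block on a plastic cassette, 28 x 40 x 12 mm, 20 g, loose on the bench (absent in some starts); origin at the centre of its underside, long way along its y axis, wax side +z. The last 6 mm at its +y end are only a low sloping lip (under 6 mm high). Grip it across the 28 mm.
- block2: Wax block on a plastic cassette, 28 x 40 x 12 mm, 20 g, loose on the bench (absent in some starts); origin at the centre of its underside, long way along its y axis, wax side +z. The last 6 mm at its +y end are only a low sloping lip (under 6 mm high). Grip it across the 28 mm.
- block3: Wax block on a plastic cassette, 28 x 40 x 12 mm, 20 g, loose on the bench (absent in some starts); origin at the centre of its underside, long way along its y axis, wax side +z. The last 6 mm at its +y end are only a low sloping lip (under 6 mm high). Grip it across the 28 mm.
- block4: Wax block on a plastic cassette, 28 x 40 x 12 mm, 20 g, loose on the bench (absent in some starts); origin at the centre of its underside, long way along its y axis, wax side +z. The last 6 mm at its +y end are only a low sloping lip (under 6 mm high). Grip it across the 28 mm.
- forceps_fine: Steel forceps 15 x 127 x 9 mm lying on the bench, origin at the centre of the underside. Bystander.
- blade_magazine: Blue blade dispenser 22 x 106 x 14 mm lying on the bench, origin at the centre of the underside. Bystander.
- timer: Bench timer 33 x 68 x 56 mm, origin at the centre of the underside. Bystander.
- staining_jar: Glass staining jar with black lid, 62 mm wide, 92 mm high, origin at the centre of the underside. Bystander.
Not all that is in view belongs to the job. What is shaped like the block3 but brown, green or yellow is not meant.

How it is judged:
By the outcome, as a careful person would: the job done as asked, in the order asked, and still so for the second after the job is handed in, with the robot touching nothing.
Of block1, block2, block3, block4 only 2 to 4 are there at a start; the rules pass over those that are not, and their reading is None.
At some moment in a run one of block1, block2, block3, block4, frame may be knocked a few centimetres aside while the robot is not near it.
Once in a run the grip may slacken for a moment while it holds something.
It also fails if it takes over 210 s, if anything falls off the work surface, if the arm or the gripper's body presses on something with over 40 N, if the wrist force passes 120 N, or if a joint passes its speed limit or range.

## Working session

There is one attempt and no reset: what is moved stays moved. The work goes in short steps, Python scripts to look and compute and a tool call to move; the robot and the scene stay as the last step left them, time stands still between calls to the robot, and variables do not carry over. Pictures are saved under pics/ and viewed, at most 18 in all, crops included, and the job is handed in when it is done.

Besides the shell and the picture viewer there is one more tool, called after "Emit:" by a JSON object that holds its "method" and its "body". move_arm: Moves the arm, as the interface text tells. Its arguments: {"type":"object","properties":{"plan":{"type":"array","items":{"type":"object","properties":{"delta_pos":{"type":"array","items":{"type":"number"}},"turn":{"type":"array","items":{"type":"number"}},"fingers":{"type":"number"}}}},"force":{"type":"number"}},"required":["plan"]}

```bash
mkdir -p pics
cat > h.py <<'E'
import numpy as np, cv2, json
from workcell import get_obs, camera, hand_in, tip_reach
from scipy.spatial.transform import Rotation as Rn
def cam(name):
    o=get_obs(); c=camera(name)
    if name=="wrist":
        T=np.eye(4); T[:3,:3]=Rn.from_quat(o["ee_rot"]).as_matrix(); T[:3,3]=o["position"]
        M=T@np.array(c["tool_from_camera"]); c["Rw"]=M[:3,:3]; c["o"]=M[:3,3]
    else:
        R=np.array(c["R"]); c["Rw"]=R.T; c["o"]=-R.T@np.array(c["t"])
    return c
def slopes(c,uv):
    uv=np.atleast_2d(np.array(uv,float)); d=np.stack([(uv[:,0]-c["cx"])/c["fx"],(uv[:,1]-c["cy"])/c["fy"]],1)
    s=d.copy()
    for _ in range(10): s=d/(1+c["k1"]*(s**2).sum(1,keepdims=True))
    return s
def rays(c,uv):
    s=slopes(c,uv); return np.c_[s,np.ones(len(s))]@c["Rw"].T
def plane(c,uv,z):
    d=rays(c,uv); return c["o"]+d*((z-c["o"][2])/d[:,2])[:,None]
def depth(c,uv):
    uv=np.atleast_2d(np.array(uv)); z=c["range_z"][uv[:,1].astype(int),uv[:,0].astype(int)]
    return c["o"]+rays(c,uv)*z[:,None]
def cloud(c):
    h,w=c["range_z"].shape; v,u=np.mgrid[:h,:w]; return depth(c,np.c_[u.ravel(),v.ravel()]).reshape(h,w,3)
def proj(c,X):
    p=(np.atleast_2d(X)-c["o"])@c["Rw"]; s=p[:,:2]/p[:,2:]; s=s*(1+c["k1"]*(s**2).sum(1,keepdims=True))
    return np.c_[s[:,0]*c["fx"]+c["cx"],s[:,1]*c["fy"]+c["cy"]]
def save(c,f): cv2.imwrite("pics/"+f,c["color"][:,:,::-1])
E
python3 - <<'E'
from h import *
import pickle
for n in("scene","top","wrist"):
    c=cam(n); save(c,n+"0.png"); print(n,c["o"],c["Rw"][:,2],c["fx"],c["k1"]); pickle.dump(c,open(n+"0.pkl","wb"))
print(get_obs(),tip_reach() if callable(tip_reach) else tip_reach)
E
```

```text
scene [-0.21458357  0.37295075  0.62322495] [ 0.71265785 -0.41362815 -0.56659558] 386.9568416748067 -0.0411407953327082
top [ 0.43132573 -0.05102722  1.25727574] [ 0.05057764  0.01661253 -0.99858196] 468.43168333616626 -0.05775343444080927
wrist [ 0.22419324 -0.58973536  0.37242232] [-0.31248511 -0.07237903 -0.9471612 ] 332.62048584193695 -0.06309991781925899
{'clock': 0.15, 'joint_pos': array([ 1.31641001,  0.33272691, -0.06468647,  1.46074353,  0.02158999,
        1.34989089, -0.08851175]), 'joint_velocities': array([ 0.00072521, -0.00108125, -0.00262801, -0.00298087,  0.00094064,
       -0.00063652, -0.00054607]), 'tau': array([-5.85452199e-04, -6.25825381e+01,  4.82886052e-02, -3.91852677e+01,
        1.61868031e-02,  7.59218296e-03,  8.64426397e-05]), 'position': array([ 0.14350734, -0.60802605,  0.24170085]), 'ee_rot': array([ 9.93292331e-01,  1.15628958e-01, -8.20941078e-05, -5.30666882e-04]), 'ft_force': array([ 0.54250269,  0.31906934, -0.55067757]), 'torque': array([ 0.0396485 , -0.02653458,  0.03496961]), 'grasp_force': 0.0, 'grip_width': 0.9980891896996869} 0.011
```

View pics/top0.png

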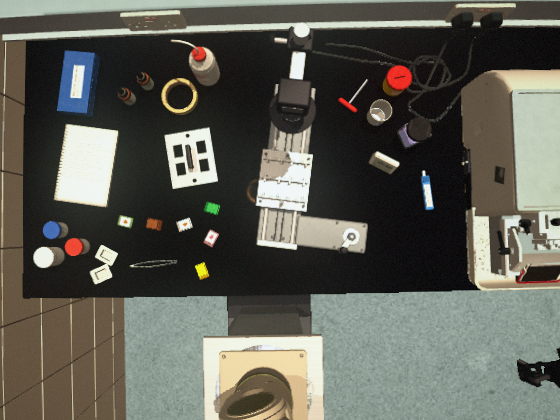

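View pics/scene0.png

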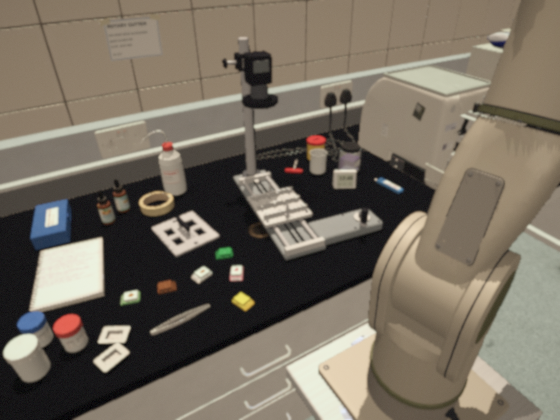

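The top view shows the station at about (285,185), with the crank knob near (351,237) and the frame at (190,158). There are white block candidates at (125,222), (184,225) and (212,238). I'll enlarge that area and measure.

Run:
```python
from h import *
import pickle
c=pickle.load(open("top0.pkl","rb")); P=cloud(c)
a=c["color"][:,:,::-1]
A=cv2.resize(a[195:290,80:280],None,fx=4,fy=4,interpolation=cv2.INTER_CUBIC)[:, :800]
B=cv2.resize(a[140:255,240:380],None,fx=4,fy=4,interpolation=cv2.INTER_CUBIC)
cv2.imwrite("pics/cropA.png",A); cv2.imwrite("pics/cropB.png",B)
# white/bright blobs on bench, low saturation
hsv=cv2.cvtColor(a,cv2.COLOR_BGR2HSV)
m=((a.max(2)>90)).astype(np.uint8); m[:, :30]=0;m[295:]=0;m[:40]=0;m[:,450:]=0
n,l,s,ce=cv2.connectedComponentsWithStats(m)
for i in range(1,n):
    if s[i,4]<40: continue
    k=l==i; z=P[...,2][k]; xy=plane(c,ce[i],float(np.median(z)))[0]
    r=cv2.minAreaRect(np.argwhere(k)[:,::-1].astype(np.float32))
    print(ce[i].round(1),s[i,4],"z",z.min().round(3),np.median(z).round(3),z.max().round(3),"xy",xy[:2].round(3),"rect",np.round(r[1],1),round(r[2]),hsv[k].mean(0).round())
```

```text
[200.9  59.3] 691 z -0.005 0.13 1.257 xy [0.858 0.132] rect [56.7 26.4] 54 [ 16.  91. 169.]
[75.4 81.4] 1848 z -0.003 0.039 1.257 xy [0.844 0.488] rect [31.4 61.7] 8 [ 98. 125. 174.]
[297.1  65.1] 397 z -0.006 0.389 1.257 xy [ 0.743 -0.093] rect [14.2 27.9] 6 [ 72.  14. 225.]
[397.5  78.1] 568 z -0.002 0.073 1.257 xy [ 0.817 -0.366] rect [28. 28.] 90 [  3. 216. 207.]
[178.6  95.2] 447 z -0.009 0.024 1.257 xy [0.801 0.21 ] rect [34. 36.] 90 [ 22. 123. 194.]
[351.3  99.3] 161 z -0.004 0.009 1.257 xy [ 0.781 -0.255] rect [20.6 34.8] 20 [ 13. 139. 194.]
[302.6  95.3] 134 z 0.413 0.418 0.422 xy [ 0.676 -0.1  ] rect [12.6 21. ] 11 [13. 47. 93.]
[312.7  93.1] 46 z 0.007 0.016 1.257 xy [ 0.799 -0.151] rect [11.  4.] 90 [ 21.  38. 166.]
[380.1 111. ] 366 z -0.006 0.033 1.257 xy [ 0.742 -0.327] rect [22. 23.] 90 [ 25.  54. 144.]
[296.6 200.3] 7373 z -0.006 0.03 1.257 xy [ 0.51 -0.1 ] rect [113.1 124.9] 3 [ 38.  28. 196.]
[405.9 137.2] 155 z 0.014 0.053 1.257 xy [ 0.666 -0.387] rect [21.1 11.7] 65 [131.  48. 129.]
[ 85.9 165.1] 4208 z -0.006 0.013 1.257 xy [0.619 0.469] rect [54.4 78.5] 9 [ 47.
[... 702 characters left out ...]
6 xy [0.446 0.543] rect [17. 16.] 90 [109. 154. 175.]
[ 63.9 228. ] 60 z -0.0 0.018 0.039 xy [0.45  0.527] rect [14.2  6.3] 72 [ 19.  57. 111.]
[210.8 237.6] 162 z -0.003 0.008 0.018 xy [0.416 0.13 ] rect [10.7 15.2] 27 [ 31.  52. 209.]
[ 75.8 246. ] 341 z -0.003 0.058 0.067 xy [0.402 0.477] rect [17. 24.] 90 [  6. 171. 198.]
[103.3 264.2] 591 z -0.006 0.009 1.257 xy [0.35  0.422] rect [22.5 39. ] 17 [ 35.  30. 223.]
[ 47.1 256. ] 501 z -0.005 0.068 1.257 xy [0.377 0.549] rect [20. 30.] 90 [ 37.  29. 198.]
[201.6 270.4] 165 z -0.003 0.009 1.257 xy [0.33  0.156] rect [15.4 10.6] 68 [ 28. 223. 212.]
[394.3 293.3] 297 z -0.875 -0.859 0.002 xy [ 0.139 -0.564] rect [  3. 138.] 90 [ 74.  26. 156.]
```

View pics/cropA.png

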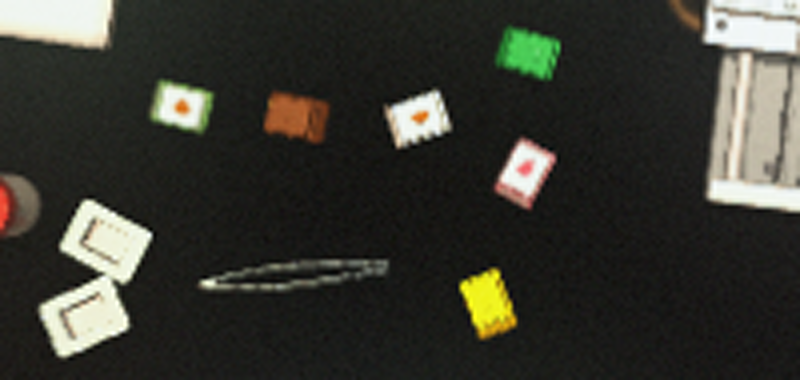

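View pics/cropB.png

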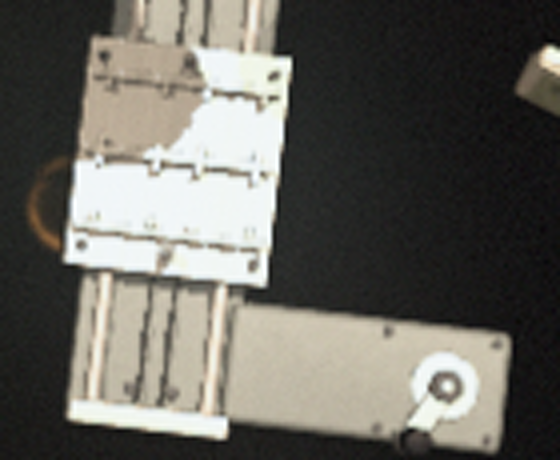

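The crops show three wax blocks: green-rimmed at top (125,221), white at (184,224) and pink at (211,238). The plain green, brown and yellow ones are decoys. The carriage is partly in. The crank axis is near (351.5,236) and the knob near (344,250). I'll move above the station, tool squared to the world, for a closer look.

Emit:
{"method": "move_arm", "body": {"plan": [{"delta_pos": [0.363,-0.334,-0.118],"turn": [0,0,0.232],"fingers": 0.3},{"delta_pos": [0.363,-0.334,-0.118],"turn": [0,0,0.232],"fingers": 0.3},{"delta_pos": [0.363,-0.334,-0.118],"turn": [0,0,0.232],"fingers": 0.3},{"delta_pos": [0.363,-0.334,-0.118],"turn": [0,0,0.232],"fingers": 0.3},{"delta_pos": [0.363,-0.334,-0.118],"turn": [0,0,0.232],"fingers": 0.3},{"delta_pos": [0.363,-0.334,-0.118],"turn": [0,0,0.232],"fingers": 0.3},{"delta_pos": [0.363,-0.334,-0.118],"turn": [0,0,0.232],"fingers": 0.3},{"delta_pos": [0.363,-0.334,-0.118],"turn": [0,0,0.232],"fingers": 0.3},{"delta_pos": [0.363,-0.334,-0.118],"turn": [0,0,0.232],"fingers": 0.3},{"delta_pos": [0.363,-0.334,-0.118],"turn": [0,0,0.232],"fingers": 0.3},{"delta_pos": [0.363,-0.334,-0.118],"turn": [0,0,0.232],"fingers": 0.3},{"delta_pos": [0.363,-0.334,-0.118],"turn": [0,0,0.232],"fingers": 0.3}]}}

```text
clock: 1.65
position: [0.4195, -0.201, 0.3599]
ee_rot: [1.0, -0.001, -0.0, -0.0]
ft_force: [-0.7, 0.3, 0.8]
grip_width: 0.701
grasp_force: 0.0
```

Run:
```python
from h import *
import pickle
c=cam("wrist"); pickle.dump(c,open("w1.pkl","wb")); save(c,"w1.png"); o=get_obs(); print(o["position"],o["ee_rot"],o["joint_pos"],c["o"],c["Rw"][:,2])
```

```text
[ 0.41958853 -0.20078042  0.3600411 ] [ 9.99999419e-01 -1.05831884e-03 -1.99425670e-04 -5.17176281e-05] [ 0.82691908 -0.04039333 -0.45771783  1.63702989 -0.01780661  1.54121608
 -1.2028543 ] [ 0.50236812 -0.20173854  0.49070923] [-0.32134192  0.00095333 -0.94696276]
```

View pics/w1.png

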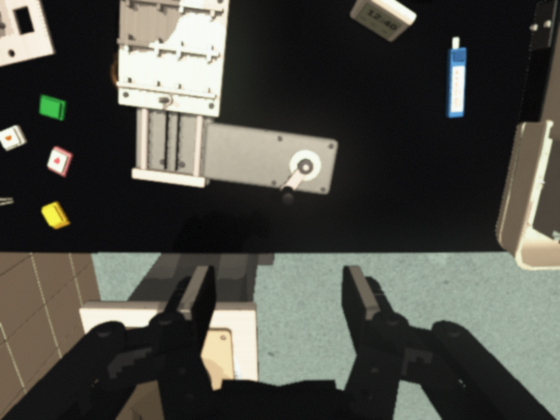

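The wrist view shows the crank hub at (305,166), the knob at about (288,197) and the deck's front edge at (120,103)–(218,115). I'll compute the crank geometry.

Run:
```python
from h import *
import pickle
w=pickle.load(open("w1.pkl","rb")); t=pickle.load(open("top0.pkl","rb"))
def tri(uvw,uvt):
    A=[];b=[]
    for c,uv in((w,uvw),(t,uvt)):
        d=rays(c,uv)[0]; d/=np.linalg.norm(d); M=np.eye(3)-np.outer(d,d); A.append(M); b.append(M@c["o"])
    X=np.linalg.solve(sum(A),sum(b)); 
    print("  res",[np.linalg.norm(M@X-q).round(4) for M,q in zip(A,b)]); return X
for n,c in(("w",w),("t",t)):
    P=cloud(c); X=P
    near=(np.hypot(X[...,0]-.42,X[...,1]+.22)<.09)
    k=near&(X[...,2]>.065)&(X[...,2]<.1)
    print(n,"knobpx",k.sum(),P[k].mean(0) if k.any() else 0, P[k][:,2].max() if k.any() else 0, np.argwhere(k).mean(0)[::-1])
    m=(c["color"].min(2)>215)&near&(X[...,2]>.02); 
    nn,l,s,ce=cv2.connectedComponentsWithStats(m.astype(np.uint8))
    for i in range(1,nn):
        if s[i,4]>20: print("  white",s[i],ce[i],P[l==i].mean(0))
    # deck: pixels at z .038..0.066
    k=(abs(X[...,2]-.05)<.012)&(X[...,0]>.4)&(X[...,0]<.8)&(X[...,1]>-.2)&(X[...,1]<.05)
    r=cv2.minAreaRect(P[k][:,:2].astype(np.float32)); print("deck",k.sum(),r,np.median(P[k][:,2]))
print(tri((305,166),(351.5,236)), tri((288,197),(343.7,250)))
# rails end plate edge and housing edges
for z in(.031,): print(plane(w,[(133,172),(208,184),(338,141),(330,193),(208,122)],z))
```

```text
w knobpx 185 [ 0.38100663 -0.21382224  0.07917486] 0.0837537754799052 [287.78918919 196.75675676]
  white [290 150  30  30 368] [306.36684783 161.58695652] [ 0.41783273 -0.24074408  0.03164291]
  white [288 172  16  14 102] [295.38235294 178.93137255] [ 0.39527078 -0.22529471  0.04037726]
deck 11515 ((0.5571539998054504, -0.06701552122831345), (0.13357019424438477, 0.13830818235874176), 82.07302856445312) 0.0434755627286636
t knobpx 48 [ 0.38047456 -0.21295262  0.08141108] 0.08902117123502018 [343.79166667 249.54166667]
  white [343 228  16  19 148] [350.19594595 236.63513514] [ 0.41160665 -0.23709896  0.03411113]
deck 2851 ((0.5624545812606812, -0.06861363351345062), (0.13241298496723175, 0.15049952268600464), 82.0072250366211) 0.04509959641489325
  res [np.float64(0.0006), np.float64(0.0006)]
  res [np.float64(0.0002), np.float64(0.0002)]
[ 0.41349961 -0.2386877   0.04202976] [ 0.37886354 -0.21409232  0.07277979]
[[ 0.40406945  0.00514256  0.031     ]
 [ 0.38596165 -0.10135027  0.031     ]
 [ 0.44630039 -0.28344236  0.031     ]
 [ 0.37234126 -0.27586057  0.031     ]
 [ 0.47207115 -0.1069515   0.031     ]]
```

Feed direction is about -8°. The crank axis is at (0.4135,-0.2387) and the knob at (0.380,-0.2137). The measured radius is 41.9 mm against 42 mm given, so that checks. The crank stands at about 29° plus two turns. Going to grip the knob.

Emit:
{"method": "move_arm", "body": {"plan": [{"delta_pos": [-0.04,0.013,0.06],"fingers": 0.3},{"delta_pos": [-0.04,0.013,0.12],"fingers": 0.3},{"delta_pos": [-0.04,0.013,0.18],"fingers": 0.3},{"delta_pos": [-0.04,0.013,0.22],"fingers": 0.3},{"delta_pos": [-0.04,0.013,0.26],"fingers": 0.3},{"delta_pos": [-0.04,0.013,0.297],"fingers": 0.3},{"delta_pos": [-0.04,0.013,0.297],"fingers": 0.3},{"delta_pos": [-0.04,0.013,0.297],"fingers": 0.95},{"delta_pos": [-0.04,0.013,0.297],"fingers": 0.95},{"delta_pos": [-0.04,0.013,0.297],"fingers": 0.95},{"delta_pos": [-0.04,0.013,0.297],"fingers": 0.95},{"delta_pos": [-0.04,0.013,0.297],"fingers": 0.95}], "force": 40}}

```text
validation failed for argument at $.pl...
```

Run:
```python
from h import *
o=get_obs(); print(o["position"],o["ft_force"],o["grip_width"],o["grasp_force"])
c=cam("wrist"); P=cloud(c); save(c,"w2.png")
ax=np.array([.4135,-.2387]); p=o["position"][:2]; f=-7.95
a0=np.degrees(np.arctan2(*(p-ax)[::-1])); print("angle",a0,"r",np.linalg.norm(p-ax))
a0=np.radians(143)
for k in range(1,13):
    a=a0+np.radians(k*30); d=.042*np.array([np.cos(a)-np.cos(a0),np.sin(a)-np.sin(a0)]); print(k,d[0].round(4),(-d[1]).round(4))
```

```text
[ 0.41958853 -0.20078042  0.3600411 ] [-0.64427181  0.63791815  0.04688639] 0.7024478644581843 0.0
angle 80.87820320287642 r 0.03840527209711574
1 -0.0081 0.0202
2 -0.0051 0.0417
3 0.0083 0.0588
4 0.0284 0.067
5 0.05 0.0639
6 0.0671 0.0506
7 0.0752 0.0304
8 0.0722 0.0089
9 0.0588 -0.0083
10 0.0387 -0.0164
11 0.0171 -0.0134
12 -0.0 0.0
```

Every row needs a turn.

Emit:
{"method": "move_arm", "body": {"plan": [{"delta_pos": [-0.04,0.013,0.06],"turn": [0,0,0],"fingers": 0.3},{"delta_pos": [-0.04,0.013,0.12],"turn": [0,0,0],"fingers": 0.3},{"delta_pos": [-0.04,0.013,0.18],"turn": [0,0,0],"fingers": 0.3},{"delta_pos": [-0.04,0.013,0.22],"turn": [0,0,0],"fingers": 0.3},{"delta_pos": [-0.04,0.013,0.26],"turn": [0,0,0],"fingers": 0.3},{"delta_pos": [-0.04,0.013,0.297],"turn": [0,0,0],"fingers": 0.3},{"delta_pos": [-0.04,0.013,0.297],"turn": [0,0,0],"fingers": 0.3},{"delta_pos": [-0.04,0.013,0.297],"turn": [0,0,0],"fingers": 0.95},{"delta_pos": [-0.04,0.013,0.297],"turn": [0,0,0],"fingers": 0.95},{"delta_pos": [-0.04,0.013,0.297],"turn": [0,0,0],"fingers": 0.95},{"delta_pos": [-0.04,0.013,0.297],"turn": [0,0,0],"fingers": 0.95},{"delta_pos": [-0.04,0.013,0.297],"turn": [0,0,0],"fingers": 0.95}], "force": 40}}

```text
clock: 3.25
position: [0.3809, -0.2133, 0.0648]
ee_rot: [1.0, -0.0, 0.001, 0.001]
ft_force: [-2.0, 0.8, 7.7]
grip_width: 0.207
grasp_force: 39.1
```

Run:
```python
from h import *
o=get_obs(); print(o["position"],o["ft_force"],o["grip_width"],o["grasp_force"])
```

```text
[ 0.3809048  -0.21334939  0.06477776] [-1.97810983  0.75426665  7.67436022] 0.2067187978831262 39.13264231290668
```

Emit:
{"method": "move_arm", "body": {"plan": [{"delta_pos": [-0.008,0.02,0],"turn": [0,0,0],"fingers": 0.95},{"delta_pos": [-0.005,0.042,0],"turn": [0,0,0],"fingers": 0.95},{"delta_pos": [0.008,0.059,0],"turn": [0,0,0],"fingers": 0.95},{"delta_pos": [0.028,0.067,0],"turn": [0,0,0],"fingers": 0.95},{"delta_pos": [0.05,0.064,0],"turn": [0,0,0],"fingers": 0.95},{"delta_pos": [0.067,0.051,0],"turn": [0,0,0],"fingers": 0.95},{"delta_pos": [0.075,0.03,0],"turn": [0,0,0],"fingers": 0.95},{"delta_pos": [0.072,0.009,0],"turn": [0,0,0],"fingers": 0.95},{"delta_pos": [0.059,-0.008,0],"turn": [0,0,0],"fingers": 0.95},{"delta_pos": [0.039,-0.016,0],"turn": [0,0,0],"fingers": 0.95},{"delta_pos": [0.017,-0.013,0],"turn": [0,0,0],"fingers": 0.95},{"delta_pos": [0,0,0],"turn": [0,0,0],"fingers": 0.95}]}}

```text
clock: 4.75
position: [0.381, -0.2126, 0.0649]
ee_rot: [1.0, 0.001, 0.002, 0.001]
ft_force: [12.5, -5.7, -0.3]
grip_width: 0.206
grasp_force: 40.0
```

Run:
```python
from h import *
o=get_obs(); print(o["position"],o["ft_force"],o["grip_width"],o["grasp_force"])
c=cam("top"); X=cloud(c); save(c,"t2.png")
k=(abs(X[...,2]-.05)<.012)&(X[...,0]>.38)&(X[...,0]<.8)&(X[...,1]>-.16)&(X[...,1]<.05)
print(cv2.minAreaRect(X[k][:,:2].astype(np.float32)))
```

```text
[ 0.38097102 -0.21256535  0.06487624] [12.47646588 -5.70309485 -0.31299384] 0.20594245789391735 39.999701126944274
((0.49482718110084534, -0.059130288660526276), (0.13195820152759552, 0.20757067203521729), 81.99829864501953)
```

Emit:
{"method": "move_arm", "body": {"plan": [{"delta_pos": [-0.008,0.02,0],"turn": [0,0,0],"fingers": 0.95},{"delta_pos": [-0.005,0.042,0],"turn": [0,0,0],"fingers": 0.95},{"delta_pos": [0.008,0.059,0],"turn": [0,0,0],"fingers": 0.95},{"delta_pos": [0.028,0.067,0],"turn": [0,0,0],"fingers": 0.95},{"delta_pos": [0.05,0.064,0],"turn": [0,0,0],"fingers": 0.95},{"delta_pos": [0.067,0.051,0],"turn": [0,0,0],"fingers": 0.95},{"delta_pos": [0.075,0.03,0],"turn": [0,0,0],"fingers": 0.95},{"delta_pos": [0.072,0.009,0],"turn": [0,0,0],"fingers": 0.95},{"delta_pos": [0.059,-0.008,0],"turn": [0,0,0],"fingers": 0.95},{"delta_pos": [0.039,-0.016,0],"turn": [0,0,0],"fingers": 0.95},{"delta_pos": [0.017,-0.013,0],"turn": [0,0,0],"fingers": 0.95},{"delta_pos": [0,0,0],"turn": [0,0,0],"fingers": 0.95}]}}

```text
clock: 6.3
position: [0.3809, -0.2126, 0.0649]
ee_rot: [1.0, 0.001, 0.002, 0.001]
ft_force: [12.7, -5.7, 0.5]
grip_width: 0.207
grasp_force: 40.4
```

Run:
```python
from h import *
o=get_obs(); print(o["position"],o["ft_force"],o["grip_width"],o["grasp_force"])
c=cam("wrist"); save(c,"w3.png"); X=cloud(c)
c=cam("top"); save(c,"t3.png"); a=c["color"][:,:,::-1]
X=cloud(c); k=(abs(X[...,2]-.05)<.008)&(X[...,0]>.38)&(X[...,0]<.8)&(X[...,1]>-.16)&(X[...,1]<.05)
f=np.radians(-8);q=X[k][:,:2]; s=q@[np.cos(f),np.sin(f)]; h,e=np.histogram(s,bins=np.arange(.3,.8,.01)); print([(round(b,2),n) for b,n in zip(e,h) if n])
cv2.imwrite("pics/t3c.png",cv2.resize(a[150:265,230:380],None,fx=4,fy=4))
```

```text
[ 0.38088976 -0.21259818  0.06485286] [12.73902753 -5.71417851  0.54882009] 0.20732825543571437 40.40657797129825
[(np.float64(0.41), np.int64(147)), (np.float64(0.42), np.int64(164)), (np.float64(0.43), np.int64(133)), (np.float64(0.44), np.int64(161)), (np.float64(0.45), np.int64(168)), (np.float64(0.46), np.int64(159)), (np.float64(0.47), np.int64(164)), (np.float64(0.48), np.int64(109)), (np.float64(0.49), np.int64(164)), (np.float64(0.5), np.int64(175)), (np.float64(0.51), np.int64(164)), (np.float64(0.52), np.int64(163)), (np.float64(0.53), np.int64(124)), (np.float64(0.54), np.int64(169)), (np.float64(0.55), np.int64(163)), (np.float64(0.56), np.int64(11))]
```

View pics/t3c.png

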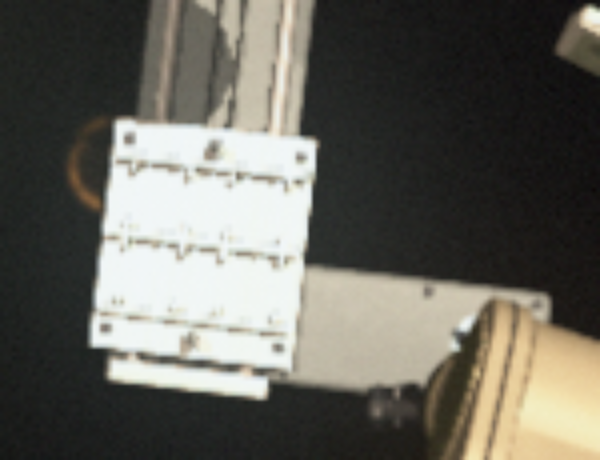

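The carriage is nearly at the front end plate, with about 3 mm (29°) left. Winding the rest with a slight over-push.

Emit:
{"method": "move_arm", "body": {"plan": [{"delta_pos": [-0.005,0.01,0],"turn": [0,0,0],"fingers": 0.95},{"delta_pos": [-0.008,0.018,0],"turn": [0,0,0],"fingers": 0.95},{"delta_pos": [-0.0085,0.021,0],"turn": [0,0,0],"fingers": 0.95},{"delta_pos": [-0.0085,0.021,0],"turn": [0,0,0],"fingers": 0.95}]}}

```text
clock: 6.9
position: [0.3729, -0.2329, 0.0647]
ee_rot: [1.0, 0.0, 0.001, 0.0]
ft_force: [2.8, 5.9, 11.0]
grip_width: 0.206
grasp_force: 41.6
```

Emit:
{"method": "move_arm", "body": {"plan": [{"delta_pos": [0,0.001,0],"turn": [0,0,0],"fingers": 0.95},{"delta_pos": [0,0.003,0],"turn": [0,0,0],"fingers": 0.95},{"delta_pos": [0,0.003,0],"turn": [0,0,0],"fingers": 0.95}]}}

```text
clock: 7.28
position: [0.3729, -0.2338, 0.0645]
ee_rot: [1.0, 0.001, 0.001, -0.001]
ft_force: [0.9, 15.1, 17.6]
grip_width: 0.201
grasp_force: 42.4
```

Force climbs against a standstill, so that is the front stop. Release, rise, and go to look at the deck and blocks.

Emit:
{"method": "move_arm", "body": {"plan": [{"delta_pos": [0,-0.002,0],"turn": [0,0,0],"fingers": 0.3},{"delta_pos": [0,-0.002,0],"turn": [0,0,0],"fingers": 0.3},{"delta_pos": [0,-0.002,0],"turn": [0,0,0],"fingers": 0.3},{"delta_pos": [0,-0.002,-0.06],"turn": [0,0,0],"fingers": 0.3},{"delta_pos": [0,-0.002,-0.12],"turn": [0,0,0],"fingers": 0.3},{"delta_pos": [0.02,-0.05,-0.16],"turn": [0,0,0],"fingers": 0.3},{"delta_pos": [0.047,-0.284,-0.28],"turn": [0,0,0],"fingers": 0.3},{"delta_pos": [0.047,-0.284,-0.28],"turn": [0,0,0],"fingers": 0.3},{"delta_pos": [0.047,-0.284,-0.28],"turn": [0,0,0],"fingers": 0.3},{"delta_pos": [0.047,-0.284,-0.28],"turn": [0,0,0],"fingers": 0.3},{"delta_pos": [0.047,-0.284,-0.28],"turn": [0,0,0],"fingers": 0.3},{"delta_pos": [0.047,-0.284,-0.28],"turn": [0,0,0],"fingers": 0.3}]}}

```text
clock: 8.78
position: [0.4188, 0.0472, 0.3432]
ee_rot: [1.0, 0.0, 0.0, 0.0]
ft_force: [-1.8, -0.8, -0.3]
grip_width: 0.694
grasp_force: 0.0
```

Run:
```python
from h import *
import pickle
o=get_obs(); print(o["position"],o["ee_rot"])
c=cam("wrist"); save(c,"w4.png"); pickle.dump(c,open("w4.pkl","wb"))
cv2.imwrite("pics/w4b.png",cv2.resize(c["color"][:280,:,::-1],(800,400),interpolation=cv2.INTER_CUBIC))
t=cam("top"); pickle.dump(t,open("t4.pkl","wb"))
```

```text
[0.41877117 0.04720542 0.34324349] [9.99999864e-01 4.53513759e-04 1.38431699e-04 2.14995658e-04]
```

View pics/w4b.png

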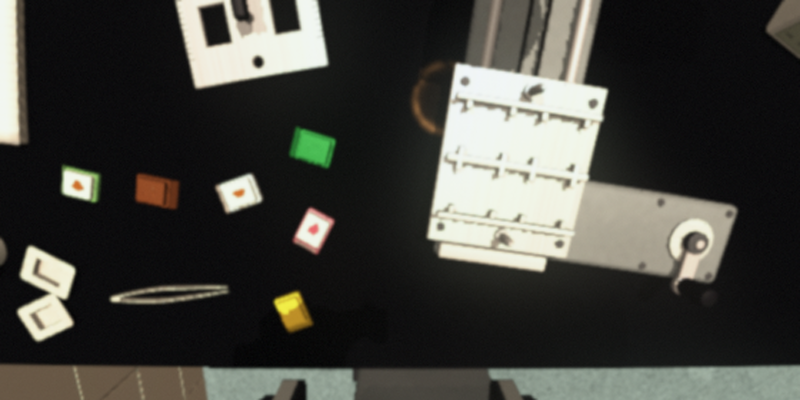

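The view (shown at 1.43x) has the deck corners at (455,64), (607,88), (567,258) and (429,238), with the pins near (533,92) and (501,238). All three blocks lie wax up: green (80,184), white (239,192) and pink (314,230). Measuring now.

```bash
cat >> h.py <<'E'
def blocks(c,z=.009,xr=(.28,.56),yr=(.06,.45)):
    a=c["color"]; m=(a.max(2)>85).astype(np.uint8)
    P=plane(c,np.argwhere(np.ones(m.shape))[:,::-1],z).reshape(m.shape+(3,))
    m[(P[...,0]<xr[0])|(P[...,0]>xr[1])|(P[...,1]<yr[0])|(P[...,1]>yr[1])]=0
    n,l,s,ce=cv2.connectedComponentsWithStats(m); out=[]
    for i in range(1,n):
        k=l==i; q=P[k][:,:2].astype(np.float32)
        if len(q)<100: continue
        r=cv2.minAreaRect(q); w=r[1]
        if not(.02<min(w)<.04 and .03<max(w)<.05): continue
        b=cv2.boxPoints(r); e=[b[1]-b[0],b[2]-b[1]]; L=max(e,key=np.linalg.norm); yaw=np.degrees(np.arctan2(L[1],L[0]))
        yaw=(yaw+90)%180-90
        wh=a[k].min(1)>140; h=q[wh].mean(0)-np.array(r[0]) if wh.any() else np.zeros(2)
        out.append((r[0],w,yaw,wh.mean(),a[k].mean(0).astype(int),h))
    return out
E
python3 - <<'E'
from h import *
import pickle
w=pickle.load(open("w4.pkl","rb")); t=pickle.load(open("t4.pkl","rb"))
for c in(w,t):
    for b in blocks(c): print(np.round(b[0],4),np.round(b[1],4),"long yaw",round(b[2],1),"white",round(b[3],2),b[4],"waxoff",np.round(b[5],4))
for c,z in((w,0.044),(t,.044)):
    X=cloud(c); k=(abs(X[...,2]-.048)<.013)&(X[...,0]>.37)&(X[...,0]<.8)&(X[...,1]>-.16)&(X[...,1]<.05)
    kk=cv2.morphologyEx(k.astype(np.uint8),cv2.MORPH_CLOSE,np.ones((7,7))); kk=cv2.morphologyEx(kk,cv2.MORPH_OPEN,np.ones((9,9)))
    Q=plane(c,np.argwhere(kk>0)[:,::-1],.046)[:,:2].astype(np.float32); r=cv2.minAreaRect(Q); print("deck",r)
    pn=(X[...,2]>.066)&(X[...,2]<.1)&(X[...,0]>.38)&(X[...,0]<.6)&(X[...,1]>-.16)&(X[...,1]<.05)
    n,l,s,ce=cv2.connectedComponentsWithStats(pn.astype(np.uint8),connectivity=8)
    for i in range(1,n): print("  pin",s[i,4],ce[i],X[l==i].mean(0),X[l==i][:,2].max())
print(plane(w,np.array([(455,64),(607,88),(567,258),(429,238)])/1.4286,.044))
a=w["color"][:,:,::-1]
cv2.imwrite("pics/deck.png",cv2.resize(a[35:190,290:440],None,fx=5,fy=5,interpolation=cv2.INTER_CUBIC)[:600*2][:775,:].copy()[0:600])
E
```

```text
[0.496  0.1267] [0.0386 0.0275] long yaw 71.8 white 0.0 [ 61 160  70] waxoff [0. 0.]
[0.4647 0.36  ] [0.0383 0.0295] long yaw 75.2 white 0.58 [185 191 157] waxoff [0.0001 0.0032]
[0.4539 0.2005] [0.0297 0.0404] long yaw -71.7 white 0.79 [206 202 184] waxoff [ 0.0005 -0.0006]
[0.4567 0.2826] [0.0401 0.0268] long yaw 76.9 white 0.0 [125  63  33] waxoff [0. 0.]
[0.4173 0.1301] [0.0295 0.0402] long yaw -29.6 white 0.65 [205 177 166] waxoff [ 0.0014 -0.0002]
[0.3319 0.1564] [0.0396 0.0305] long yaw 18.8 white 0.0 [179 152  42] waxoff [0. 0.]
[0.465  0.3625] [0.0393 0.0287] long yaw 75.1 white 0.59 [188 195 159] waxoff [-0.0003  0.0002]
deck ((0.48105761408805847, -0.055579423904418945), (0.13381747901439667, 0.14885038137435913), 82.51187896728516)
  pin 52 [377.21153846  61.75      ] [ 0.54187978 -0.06360735  0.07651595] 0.08431231428607638
  pin 47 [354.42553191 168.44680851] [ 0.42080161 -0.04610768  0.0766325 ] 0.08451117795315582
deck ((0.47112756967544556, -0.055808648467063904), (0.1316428780555725, 0.16719146072864532), 82.0226821899414)
  pin 8 [283.125 187.125] [ 0.54047678 -0.06483844  0.08020551] 0.08591667868360431
  pin 8 [277.875 235.875] [ 0.41811013 -0.04893264  0.08011512] 0.08450990703766115
[[ 0.56316265 -0.00103284  0.044     ]
 [ 0.54669846 -0.13129501  0.044     ]
 [ 0.39805967 -0.11218619  0.044     ]
 [ 0.41631627  0.0175627   0.044     ]]
```

View pics/deck.png

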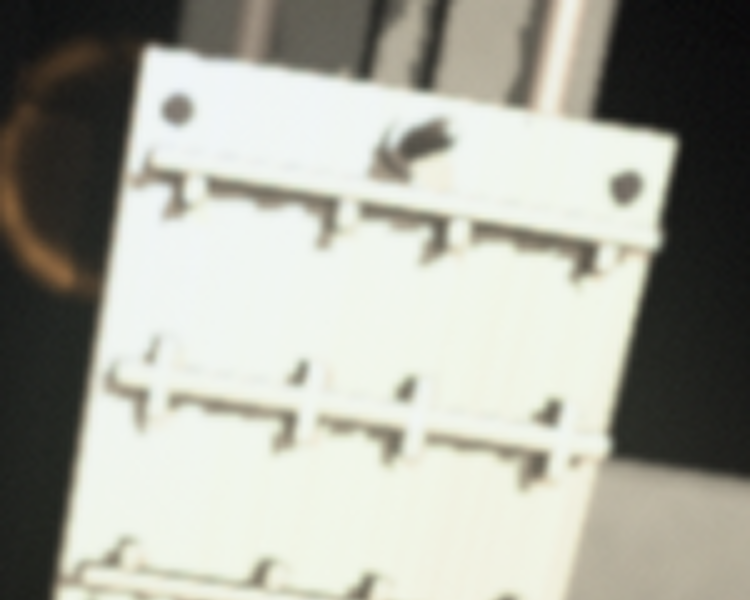

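The deck centre is at about (0.481,-0.056) with yaw about -7.7°. The pins are 122 mm apart, near the 124 mm given. Close-up of the nests next.

Emit:
{"method": "move_arm", "body": {"plan": [{"delta_pos": [0.031,0.103,0.143],"turn": [0,0,0],"fingers": 0.3},{"delta_pos": [0.031,0.103,0.143],"turn": [0,0,0],"fingers": 0.3},{"delta_pos": [0.031,0.103,0.143],"turn": [0,0,0],"fingers": 0.3},{"delta_pos": [0.031,0.103,0.143],"turn": [0,0,0],"fingers": 0.3},{"delta_pos": [0.031,0.103,0.143],"turn": [0,0,0],"fingers": 0.3}]}}

```text
clock: 9.5
position: [0.4494, -0.0564, 0.2002]
ee_rot: [1.0, -0.001, -0.0, -0.0]
ft_force: [0.2, 0.5, 0.9]
grip_width: 0.698
grasp_force: 0.0
```

Run:
```python
from h import *
import pickle
o=get_obs(); print(o["position"],o["ee_rot"])
c=cam("wrist"); save(c,"w5.png"); pickle.dump(c,open("w5.pkl","wb"))
X=cloud(c); g=np.full((600,600),0,np.uint8)
# orthographic height map & image rectified to z=.058, deck frame guess
f=np.radians(-7.7); ctr=np.array([.481,-.056]); ex=np.array([np.cos(f),np.sin(f)]); ey=np.array([-ex[1],ex[0]])
v,u=np.mgrid[:480,:480]; lx=(240-v)/2.8/1000; ly=(240-u)/2.8/1000
W=np.c_[(ctr+lx.reshape(-1,1)*ex+ly.reshape(-1,1)*ey),np.full(lx.size,.058)]
p=proj(c,W).astype(np.float32).reshape(480,480,2)
im=cv2.remap(c["color"],p[...,0],p[...,1],cv2.INTER_LINEAR)
cv2.imwrite("pics/rect5.png",im[:,:,::-1])
for nm,cond in(("walls",(X[...,2]>.053)&(X[...,2]<.064)),("pins",(X[...,2]>.07)&(X[...,2]<.09))):
    q=X[cond][:,:2]-ctr; s=np.c_[q@ex,q@ey]*1000; s=s[(abs(s[:,0])<76)&(abs(s[:,1])<68)]
    if nm=="walls":
        for j in(0,1):
            h,e=np.histogram(s[:,j],bins=np.arange(-76,76,2)); print("xy"[j],[(int(a),int(n)) for a,n in zip(e,h) if n>10])
    else: print("pins",s[s[:,0]>0].mean(0),s[s[:,0]<0].mean(0))
```

```text
[ 0.44936762 -0.05638511  0.20022967] [ 9.99999593e-01 -8.00773602e-04 -3.47556881e-04 -2.26345040e-04]
x [(-60, 31), (-52, 225), (-50, 312), (-48, 378), (-46, 47), (-44, 54), (-42, 72), (-40, 17), (-10, 48), (-8, 60), (-6, 60), (-4, 156), (-2, 351), (0, 350), (2, 339), (4, 65), (6, 64), (8, 66), (10, 14), (40, 52), (42, 69), (44, 68), (46, 180), (48, 409), (50, 394), (52, 23)]
y [(-62, 38), (-60, 52), (-58, 49), (-56, 48), (-54, 89), (-52, 129), (-50, 134), (-48, 53), (-46, 46), (-44, 47), (-42, 50), (-40, 46), (-38, 47), (-36, 46), (-34, 50), (-32, 48), (-30, 45), (-28, 47), (-26, 52), (-24, 45), (-22, 48), (-20, 50), (-18, 68), (-16, 124), (-14, 136), (-12, 68), (-10, 52), (-8, 44), (-6, 52), (-4, 55), (-2, 58), (0, 64), (2, 61), (4, 50), (6, 46), (8, 50), (10, 117), (12, 132), (14, 98), (16, 49), (18, 47), (20, 53), (22, 49), (24, 49), (26, 54), (28, 52), (30, 51), (32, 51), (34, 57), (36, 47), (38, 50), (40, 53), (42, 53), (44, 47), (46, 102), (48, 132), (50, 132), (52, 67), (54, 56), (56, 46), (58, 53), (60, 36)]
pins [61.86556928 -0.50559589] [-59.94316846  -0.31534846]
```

View pics/rect5.png

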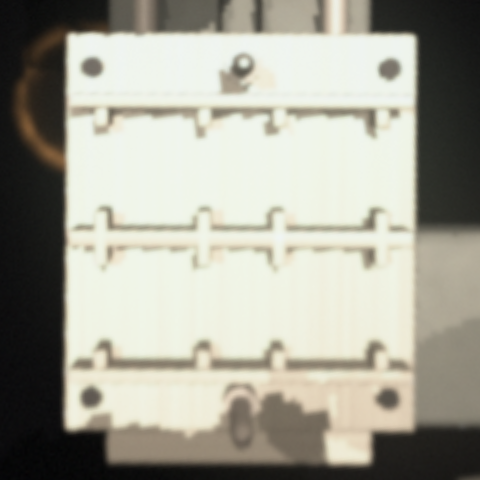

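The rectified view shows walls at ±49 mm and 0, giving nest centres at (±24.6,±32) mm. Deck centre refined to (0.4807,-0.0567), yaw -7.7°. Now closer over the blocks.

Emit:
{"method": "move_arm", "body": {"plan": [{"delta_pos": [-0.049,-0.266,0],"turn": [0,0,0],"fingers": 0.4},{"delta_pos": [-0.049,-0.266,0],"turn": [0,0,0],"fingers": 0.4},{"delta_pos": [-0.049,-0.266,0],"turn": [0,0,0],"fingers": 0.4},{"delta_pos": [-0.049,-0.266,0],"turn": [0,0,0],"fingers": 0.4},{"delta_pos": [-0.049,-0.266,0],"turn": [0,0,0],"fingers": 0.4},{"delta_pos": [-0.049,-0.266,0],"turn": [0,0,0],"fingers": 0.4},{"delta_pos": [-0.049,-0.266,0],"turn": [0,0,0],"fingers": 0.4}]}}

```text
clock: 10.42
position: [0.4011, 0.2093, 0.2007]
ee_rot: [1.0, -0.0, 0.0, 0.0]
ft_force: [0.4, -0.3, 0.6]
grip_width: 0.601
grasp_force: 0.0
```

```bash
cat > look.py <<'E'
from h import *
import sys,pickle
o=get_obs(); print(o["position"].round(4),o["ee_rot"].round(4),round(o["clock"],1))
c=cam("wrist"); save(c,sys.argv[1]+".png"); pickle.dump(c,open(sys.argv[1]+".pkl","wb"))
for b in blocks(c):
    if b[3]>.1: print(np.round(b[0],4),np.round(b[1],4),"yaw",round(b[2],1),b[4],"waxoff",np.round(b[5],4))
E
python3 look.py w6
```

```text
[0.4011 0.2093 0.2007] [ 1.e+00 -5.e-04  5.e-04  3.e-04] 10.4
[0.4653 0.3615] [0.038  0.0283] yaw 75.3 [195 200 165] waxoff [-0.0003  0.0014]
[0.4538 0.2032] [0.0287 0.0404] yaw -72.1 [214 210 193] waxoff [ 0.0006 -0.0006]
[0.417  0.1326] [0.0294 0.0399] yaw -29.3 [210 182 171] waxoff [ 0.002  -0.0023]
```

Blocks: pink (0.417,0.1315) at -29.4°, white (0.454,0.2025) at -72°, green (0.465,0.3625) at 75°. Grasping pink.

Emit:
{"method": "move_arm", "body": {"plan": [{"delta_pos": [0.008,0.04,0.04],"turn": [0,0,0.18],"fingers": 0.45},{"delta_pos": [0.016,0.078,0.08],"turn": [0,0,0.36],"fingers": 0.45},{"delta_pos": [0.016,0.078,0.12],"turn": [0,0,0.513],"fingers": 0.45},{"delta_pos": [0.016,0.078,0.15],"turn": [0,0,0.513],"fingers": 0.45},{"delta_pos": [0.016,0.078,0.17],"turn": [0,0,0.513],"fingers": 0.45},{"delta_pos": [0.016,0.078,0.187],"turn": [0,0,0.513],"fingers": 0.45},{"delta_pos": [0.016,0.078,0.187],"turn": [0,0,0.513],"fingers": 0.45},{"delta_pos": [0.016,0.078,0.187],"turn": [0,0,0.513],"fingers": 0.9},{"delta_pos": [0.016,0.078,0.187],"turn": [0,0,0.513],"fingers": 0.9},{"delta_pos": [0.016,0.078,0.187],"turn": [0,0,0.513],"fingers": 0.9},{"delta_pos": [0.016,0.078,0.187],"turn": [0,0,0.513],"fingers": 0.9}], "force": 30}}

```text
clock: 11.85
position: [0.4176, 0.132, 0.0142]
ee_rot: [0.967, -0.254, 0.001, -0.0]
ft_force: [-1.8, -0.4, 7.4]
grip_width: 0.31
grasp_force: 30.3
```

```bash
cat > to.py <<'E'
from h import *
import sys
x,y,z,yaw=map(float,sys.argv[1:5]); o=get_obs(); R=Rn.from_quat(o["ee_rot"])
f=np.radians(yaw); T=Rn.from_matrix(np.array([[np.cos(f),np.sin(f),0],[np.sin(f),-np.cos(f),0],[0,0,-1]]).T.T)
d=R.inv().apply(np.array([x,y,z])-o["position"]); r=(R.inv()*T).as_rotvec()
print("delta",d.round(4),"turn",r.round(3),"pos",o["position"].round(4),"grip",round(o["grip_width"],3),o["grasp_force"].round(1),"J7",o["joint_pos"][6].round(2))
E
python3 to.py .4520 -.0851 .14 -7.7
```

```text
Traceback (most recent call last):
  File "to.py", line 6, in <module>
    print("delta",d.round(4),"turn",r.round(3),"pos",o["position"].round(4),"grip",round(o["grip_width"],3),o["grasp_force"].round(1),"J7",o["joint_pos"][6].round(2))
                                                                                                            ^^^^^^^^^^^^^^^^^^^^^^
AttributeError: 'float' object has no attribute 'round'
```

```bash
sed -i 's/o\["grasp_force"\].round(1)/round(o["grasp_force"],1)/' to.py; python3 to.py .4520 -.0851 .14 -7.7
```

```text
delta [ 0.1369  0.172  -0.1257] turn [-0.001 -0.002 -0.379] pos [0.4176 0.132  0.0142] grip 0.31 30.3 J7 -2.6
```

Emit:
{"method": "move_arm", "body": {"plan": [{"delta_pos": [0,0,-0.04],"turn": [0,0,0],"fingers": 0.9},{"delta_pos": [0,0,-0.08],"turn": [0,0,0],"fingers": 0.9},{"delta_pos": [0.02,0.025,-0.126],"turn": [0,0,0],"fingers": 0.9},{"delta_pos": [0.04,0.05,-0.126],"turn": [0,0,-0.12],"fingers": 0.9},{"delta_pos": [0.07,0.085,-0.126],"turn": [0,0,-0.24],"fingers": 0.9},{"delta_pos": [0.1,0.125,-0.126],"turn": [0,0,-0.36],"fingers": 0.9},{"delta_pos": [0.137,0.172,-0.126],"turn": [0,0,-0.379],"fingers": 0.9},{"delta_pos": [0.137,0.172,-0.126],"turn": [0,0,-0.379],"fingers": 0.9},{"delta_pos": [0.137,0.172,-0.126],"turn": [0,0,-0.379],"fingers": 0.9}]}}

```text
clock: 12.98
position: [0.4515, -0.0847, 0.1394]
ee_rot: [0.998, -0.067, 0.0, -0.0]
ft_force: [-0.4, 1.0, -0.4]
grip_width: 0.31
grasp_force: 29.8
```

```bash
python3 to.py .4520 -.0851 .058 -7.7
python3 - <<'E'
from h import *
c=cam("wrist"); save(c,"w7.png")
cv2.imwrite("pics/w7c.png",cv2.resize(c["color"][140:420,130:430,::-1],None,fx=2,fy=2,interpolation=cv2.INTER_CUBIC))
E
```

```text
delta [0.0005 0.0003 0.0814] turn [-0. -0. -0.] pos [ 0.4515 -0.0847  0.1394] grip 0.31 29.8 J7 -1.63
```

View pics/w7c.png

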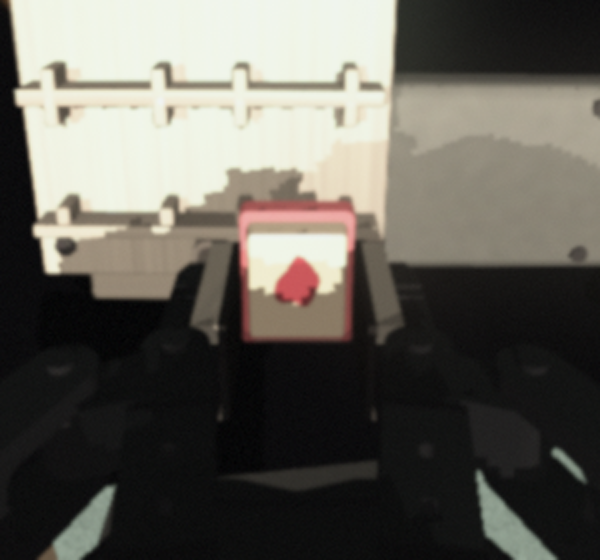

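The block is held square between the pads, lip forward: its edges sit at crop (240–355, 203–340). Checking its offset from the TCP.

```bash
cat > held.py <<'E'
from h import *
import sys
o=get_obs(); c=cam("wrist"); zt=o["position"][2]
pts=[float(v) for v in sys.argv[1:]]  # full-picture px: front u v, back u v
R=Rn.from_quat(o["ee_rot"])
for uv,h in((pts[:2],-.011),(pts[2:],-.003)):
    print(R.inv().apply(plane(c,uv,zt+h)[0]-o["position"]).round(4))
E
python3 held.py 278.5 241.5 278.5 310
```

```text
[0.0195 0.0007 0.011 ]
[-0.0126  0.0007  0.003 ]
```

The back edge is hidden by the gripper body; the front edge shows the block centred within about 1 mm. Lowering into nest 4.

Emit:
{"method": "move_arm", "body": {"plan": [{"delta_pos": [0.001,0.0003,0.03],"turn": [0,0,0],"fingers": 0.9},{"delta_pos": [0.001,0.0003,0.055],"turn": [0,0,0],"fingers": 0.9},{"delta_pos": [0.001,0.0003,0.068],"turn": [0,0,0],"fingers": 0.9},{"delta_pos": [0.001,0.0003,0.075],"turn": [0,0,0],"fingers": 0.9},{"delta_pos": [0.001,0.0003,0.081],"turn": [0,0,0],"fingers": 0.9},{"delta_pos": [0.001,0.0003,0.081],"turn": [0,0,0],"fingers": 0.9},{"delta_pos": [0.001,0.0003,0.081],"turn": [0,0,0],"fingers": 0.9}]}}

```text
clock: 13.95
position: [0.4529, -0.0854, 0.0587]
ee_rot: [0.998, -0.067, 0.0, 0.0]
ft_force: [0.1, 0.2, -0.2]
grip_width: 0.309
grasp_force: 29.8
```

Emit:
{"method": "move_arm", "body": {"plan": [{"delta_pos": [0,0,0],"turn": [0,0,0],"fingers": 0.56},{"delta_pos": [0,0,0],"turn": [0,0,0],"fingers": 0.56},{"delta_pos": [0,0,-0.015],"turn": [0,0,0],"fingers": 0.56},{"delta_pos": [0,0,-0.06],"turn": [0,0,0],"fingers": 0.5},{"delta_pos": [0,0,-0.12],"turn": [0,0,-0.18],"fingers": 0.5},{"delta_pos": [-0.005,-0.06,-0.141],"turn": [0,0,-0.36],"fingers": 0.5},{"delta_pos": [-0.01,-0.12,-0.141],"turn": [0,0,-0.54],"fingers": 0.5},{"delta_pos": [-0.015,-0.18,-0.141],"turn": [0,0,-0.72],"fingers": 0.5},{"delta_pos": [-0.02,-0.24,-0.141],"turn": [0,0,-0.9],"fingers": 0.5},{"delta_pos": [-0.0205,-0.249,-0.141],"turn": [0,0,-1.08],"fingers": 0.5},{"delta_pos": [-0.0205,-0.249,-0.141],"turn": [0,0,-1.26],"fingers": 0.5},{"delta_pos": [-0.0205,-0.249,-0.141],"turn": [0,0,-1.44],"fingers": 0.5}]}}

```text
clock: 15.45
position: [0.4656, 0.1644, 0.2003]
ee_rot: [0.792, 0.61, 0.0, 0.0]
ft_force: [1.5, -0.0, 0.2]
grip_width: 0.499
grasp_force: 0.0
```

```bash
python3 look.py w8; python3 to.py .466 .1645 .2 108
```

```text
[0.4656 0.1644 0.2003] [7.923e-01 6.101e-01 2.000e-04 3.000e-04] 15.4
[0.4542 0.204 ] [0.0285 0.0407] yaw -72.0 [192 181 160] waxoff [0.0011 0.0009]
delta [0.0003 0.0003 0.0003] turn [ 0.001  0.    -0.564] pos [0.4656 0.1642 0.2003] grip 0.5 0.0 J7 -0.72
```

Emit:
{"method": "move_arm", "body": {"plan": [{"delta_pos": [0.02,-0.01,0.03],"turn": [0,0,-0.18],"fingers": 0.45},{"delta_pos": [0.035,-0.021,0.07],"turn": [0,0,-0.36],"fingers": 0.45},{"delta_pos": [0.035,-0.021,0.1],"turn": [0,0,-0.54],"fingers": 0.45},{"delta_pos": [0.035,-0.021,0.13],"turn": [0,0,-0.572],"fingers": 0.45},{"delta_pos": [0.035,-0.021,0.16],"turn": [0,0,-0.572],"fingers": 0.45},{"delta_pos": [0.035,-0.021,0.178],"turn": [0,0,-0.572],"fingers": 0.45},{"delta_pos": [0.035,-0.021,0.187],"turn": [0,0,-0.572],"fingers": 0.45},{"delta_pos": [0.035,-0.021,0.187],"turn": [0,0,-0.572],"fingers": 0.9},{"delta_pos": [0.035,-0.021,0.187],"turn": [0,0,-0.572],"fingers": 0.9},{"delta_pos": [0.035,-0.021,0.187],"turn": [0,0,-0.572],"fingers": 0.9},{"delta_pos": [0.035,-0.021,0.187],"turn": [0,0,-0.572],"fingers": 0.9}], "force": 30}}

```text
clock: 16.88
position: [0.4549, 0.2035, 0.0128]
ee_rot: [0.591, 0.807, 0.0, 0.0]
ft_force: [-0.7, -0.8, 4.0]
grip_width: 0.313
grasp_force: 30.9
```

```bash
python3 to.py .4606 -.0217 .14 172.3;python3 to.py .4606 -.0217 .14 -7.7
```

```text
delta [-0.2164 -0.0625 -0.1272] turn [ 1.00e-03  1.00e-03 -1.13e+00] pos [0.4549 0.2035 0.0128] grip 0.313 30.9 J7 -0.39
delta [-0.2164 -0.0625 -0.1272] turn [ 1.000e-03 -1.000e-03  2.012e+00] pos [0.4549 0.2035 0.0128] grip 0.313 30.9 J7 -0.39
```

Emit:
{"method": "move_arm", "body": {"plan": [{"delta_pos": [0,0,-0.04],"turn": [0,0,0],"fingers": 0.9},{"delta_pos": [0,0,-0.08],"turn": [0,0,0],"fingers": 0.9},{"delta_pos": [-0.03,-0.01,-0.127],"turn": [0,0,-0.15],"fingers": 0.9},{"delta_pos": [-0.06,-0.02,-0.127],"turn": [0,0,-0.3],"fingers": 0.9},{"delta_pos": [-0.1,-0.03,-0.127],"turn": [0,0,-0.45],"fingers": 0.9},{"delta_pos": [-0.14,-0.04,-0.127],"turn": [0,0,-0.6],"fingers": 0.9},{"delta_pos": [-0.18,-0.05,-0.127],"turn": [0,0,-0.75],"fingers": 0.9},{"delta_pos": [-0.216,-0.0625,-0.127],"turn": [0,0,-0.9],"fingers": 0.9},{"delta_pos": [-0.216,-0.0625,-0.127],"turn": [0,0,-1.05],"fingers": 0.9},{"delta_pos": [-0.216,-0.0625,-0.127],"turn": [0,0,-1.13],"fingers": 0.9},{"delta_pos": [-0.216,-0.0625,-0.127],"turn": [0,0,-1.13],"fingers": 0.9}]}}

```text
clock: 18.25
position: [0.4601, -0.0214, 0.1394]
ee_rot: [0.067, 0.998, -0.0, 0.0]
ft_force: [0.8, 0.1, -0.6]
grip_width: 0.312
grasp_force: 30.5
```

```bash
python3 to.py .4606 -.0217 .0575 172.3
python3 - <<'E'
from h import *
o=get_obs(); c=cam("wrist"); save(c,"w9.png"); R=Rn.from_quat(o["ee_rot"])
# front edge: scan bright along columns near image centre of block
p=proj(c,o["position"]+R.apply([[.02,0,.012],[-.01,0,.003]])); print(p)
u=int(p[0,0]); col=c["color"][:,u-8:u+9].min(2).mean(1); print([(v,int(col[v])) for v in range(int(p[0,1])-14,int(p[0,1])+12,2)])
E
```

```text
delta [-0.0005 -0.0002  0.0819] turn [-0.  0. -0.] pos [ 0.4601 -0.0214  0.1394] grip 0.312 30.5 J7 1.35
[[278.93508537 238.11993636]
 [278.87432161 304.16399433]]
[(224, 243), (226, 243), (228, 243), (230, 243), (232, 243), (234, 243), (236, 236), (238, 158), (240, 113), (242, 91), (244, 87), (246, 96), (248, 112)]
```

Emit:
{"method": "move_arm", "body": {"plan": [{"delta_pos": [-0.0005,-0.0002,0.03],"turn": [0,0,0],"fingers": 0.9},{"delta_pos": [-0.0005,-0.0002,0.055],"turn": [0,0,0],"fingers": 0.9},{"delta_pos": [-0.0005,-0.0002,0.068],"turn": [0,0,0],"fingers": 0.9},{"delta_pos": [-0.0005,-0.0002,0.076],"turn": [0,0,0],"fingers": 0.9},{"delta_pos": [-0.0005,-0.0002,0.082],"turn": [0,0,0],"fingers": 0.9},{"delta_pos": [-0.0005,-0.0002,0.082],"turn": [0,0,0],"fingers": 0.9}]}}

```text
clock: 19.05
position: [0.4609, -0.0216, 0.0575]
ee_rot: [0.067, 0.998, -0.0, 0.0]
ft_force: [0.5, -0.8, -0.5]
grip_width: 0.31
grasp_force: 30.4
```

Emit:
{"method": "move_arm", "body": {"plan": [{"delta_pos": [0,0,0],"turn": [0,0,0],"fingers": 0.56},{"delta_pos": [0,0,0],"turn": [0,0,0],"fingers": 0.56},{"delta_pos": [0,0,-0.015],"turn": [0,0,0],"fingers": 0.56},{"delta_pos": [0,0,-0.06],"turn": [0,0,0],"fingers": 0.5},{"delta_pos": [0,0,-0.12],"turn": [0,0,0.18],"fingers": 0.5},{"delta_pos": [0.01,0.06,-0.142],"turn": [0,0,0.36],"fingers": 0.5},{"delta_pos": [0.02,0.12,-0.142],"turn": [0,0,0.54],"fingers": 0.5},{"delta_pos": [0.03,0.18,-0.142],"turn": [0,0,0.72],"fingers": 0.5},{"delta_pos": [0.04,0.24,-0.142],"turn": [0,0,0.9],"fingers": 0.5},{"delta_pos": [0.048,0.3,-0.142],"turn": [0,0,1.08],"fingers": 0.5},{"delta_pos": [0.052,0.342,-0.142],"turn": [0,0,1.26],"fingers": 0.5},{"delta_pos": [0.052,0.342,-0.142],"turn": [0,0,1.44],"fingers": 0.5}]}}

```text
clock: 20.55
position: [0.4541, 0.3269, 0.2005]
ee_rot: [0.663, 0.749, 0.001, -0.0]
ft_force: [0.6, -0.7, -0.2]
grip_width: 0.503
grasp_force: 0.0
```

```bash
python3 look.py w10; python3 to.py .465 .3625 .013 75.2
```

```text
[0.4541 0.3269 0.2005] [ 6.625e-01  7.490e-01  5.000e-04 -2.000e-04] 20.6
[0.4652 0.3656] [0.0404 0.0282] yaw 75.2 [191 196 165] waxoff [ 0.0001 -0.0014]
delta [0.0298 0.0156 0.1876] turn [-0.    -0.003  0.37 ] pos [0.4528 0.3305 0.2005] grip 0.5 0.0 J7 -0.74
```

```bash
python3 look.py w10; python3 to.py .465 .363 .013 75.2
```

```text
[0.4528 0.3305 0.2005] [ 0.6667  0.7453  0.0012 -0.0011] 20.6
[0.4652 0.3657] [0.0403 0.0282] yaw 75.4 [191 197 165] waxoff [ 0.     -0.0017]
delta [0.0325 0.0161 0.1874] turn [-0.    -0.002  0.384] pos [0.4531 0.3283 0.2003] grip 0.502 0.0 J7 -0.72
```

Emit:
{"method": "move_arm", "body": {"plan": [{"delta_pos": [0,0,0],"turn": [0,0,0.18],"fingers": 0.45},{"delta_pos": [0,0,0],"turn": [0,0,0.384],"fingers": 0.45},{"delta_pos": [0,0,0],"turn": [0,0,0.384],"fingers": 0.45},{"delta_pos": [0,0,0],"turn": [0,0,0.384],"fingers": 0.45}]}}

```text
clock: 21.15
position: [0.4549, 0.3238, 0.1998]
ee_rot: [0.791, 0.612, 0.0, 0.0]
ft_force: [0.2, -0.4, -0.5]
grip_width: 0.552
grasp_force: 0.0
```

```bash
python3 look.py w11; python3 to.py .465 .364 .013 75.2
```

```text
[0.4549 0.3238 0.1998] [7.909e-01 6.120e-01 2.000e-04 3.000e-04] 21.1
[0.4655 0.3653] [0.0401 0.0277] yaw 76.2 [190 197 163] waxoff [ 0.0002 -0.0011]
delta [ 0.0414 -0.0003  0.1866] turn [0.    0.    0.004] pos [0.4549 0.3239 0.1996] grip 0.549 0.0 J7 -1.08
```

Emit:
{"method": "move_arm", "body": {"plan": [{"delta_pos": [0.0417,0,0.05],"turn": [0,0,0],"fingers": 0.45},{"delta_pos": [0.0417,0,0.1],"turn": [0,0,0],"fingers": 0.45},{"delta_pos": [0.0417,0,0.14],"turn": [0,0,0],"fingers": 0.45},{"delta_pos": [0.0417,0,0.17],"turn": [0,0,0],"fingers": 0.45},{"delta_pos": [0.0417,0,0.1865],"turn": [0,0,0],"fingers": 0.45},{"delta_pos": [0.0417,0,0.1865],"turn": [0,0,0],"fingers": 0.45},{"delta_pos": [0.0417,0,0.1865],"turn": [0,0,0],"fingers": 0.9},{"delta_pos": [0.0417,0,0.1865],"turn": [0,0,0],"fingers": 0.9},{"delta_pos": [0.0417,0,0.1865],"turn": [0,0,0],"fingers": 0.9},{"delta_pos": [0.0417,0,0.1865],"turn": [0,0,0],"fingers": 0.9}], "force": 30}}

```text
clock: 22.45
position: [0.4662, 0.3652, 0.0143]
ee_rot: [0.792, 0.61, 0.001, 0.0]
ft_force: [-0.2, -0.1, 7.6]
grip_width: 0.304
grasp_force: 30.4
```

```bash
python3 to.py .5094 -.0283 .14 -7.7; python3 to.py .5094 -.0283 .14 172.3
```

```text
delta [-0.3693  0.1422 -0.126 ] turn [ 0.    -0.003  1.448] pos [0.4662 0.3652 0.0143] grip 0.304 30.4 J7 -1.25
delta [-0.3693  0.1422 -0.126 ] turn [ 0.003  0.    -1.694] pos [0.4662 0.3652 0.0143] grip 0.304 30.4 J7 -1.25
```

Emit:
{"method": "move_arm", "body": {"plan": [{"delta_pos": [0,0,-0.04],"turn": [0,0,0],"fingers": 0.9},{"delta_pos": [0,0,-0.08],"turn": [0,0,0],"fingers": 0.9},{"delta_pos": [-0.05,0.02,-0.126],"turn": [0,0,-0.17],"fingers": 0.9},{"delta_pos": [-0.09,0.035,-0.126],"turn": [0,0,-0.34],"fingers": 0.9},{"delta_pos": [-0.13,0.05,-0.126],"turn": [0,0,-0.51],"fingers": 0.9},{"delta_pos": [-0.17,0.065,-0.126],"turn": [0,0,-0.68],"fingers": 0.9},{"delta_pos": [-0.21,0.08,-0.126],"turn": [0,0,-0.85],"fingers": 0.9},{"delta_pos": [-0.25,0.095,-0.126],"turn": [0,0,-1.02],"fingers": 0.9},{"delta_pos": [-0.29,0.11,-0.126],"turn": [0,0,-1.19],"fingers": 0.9},{"delta_pos": [-0.33,0.127,-0.126],"turn": [0,0,-1.36],"fingers": 0.9},{"delta_pos": [-0.369,0.142,-0.126],"turn": [0,0,-1.53],"fingers": 0.9},{"delta_pos": [-0.369,0.142,-0.126],"turn": [0,0,-1.694],"fingers": 0.9}]}}

```text
clock: 23.95
position: [0.5088, -0.0324, 0.1392]
ee_rot: [0.067, 0.998, -0.001, 0.0]
ft_force: [-0.1, 1.6, -1.5]
grip_width: 0.31
grasp_force: 29.7
```

Emit:
{"method": "move_arm", "body": {"plan": [{"delta_pos": [0,0,0],"turn": [0,0,0],"fingers": 0.9},{"delta_pos": [0,0,0],"turn": [0,0,0],"fingers": 0.9}]}}

```text
clock: 24.2
position: [0.5087, -0.0279, 0.1391]
ee_rot: [0.069, 0.998, -0.0, 0.0]
ft_force: [-0.3, -0.6, 1.0]
grip_width: 0.313
grasp_force: 29.7
```

```bash
python3 to.py .5094 -.0283 .0584 172.3
python3 - <<'E'
from h import *
o=get_obs(); c=cam("wrist"); save(c,"w12.png"); R=Rn.from_quat(o["ee_rot"])
p=proj(c,o["position"]+R.apply([[.02,0,.012]]))
u=int(p[0,0]); col=c["color"][:,u-8:u+9].mean(1); print(p,[(v,col[v].astype(int).tolist()) for v in range(int(p[0,1])-14,int(p[0,1])+12,2)])
cv2.imwrite("pics/w12c.png",cv2.resize(c["color"][40:340,130:430,::-1],None,fx=2,fy=2,interpolation=cv2.INTER_CUBIC))
E
```

```text
delta [-0.0008 -0.0003  0.0807] turn [-0.     0.    -0.003] pos [ 0.5087 -0.0279  0.1391] grip 0.313 29.7 J7 1.28
[[278.93264207 238.11807306]] [(224, [240, 245, 234]), (226, [241, 245, 234]), (228, [241, 245, 234]), (230, [241, 245, 234]), (232, [241, 245, 233]), (234, [240, 245, 233]), (236, [218, 228, 203]), (238, [131, 135, 106]), (240, [125, 114, 96]), (242, [105, 96, 81]), (244, [107, 97, 82]), (246, [116, 106, 89]), (248, [121, 117, 92])]
```

View pics/w12c.png

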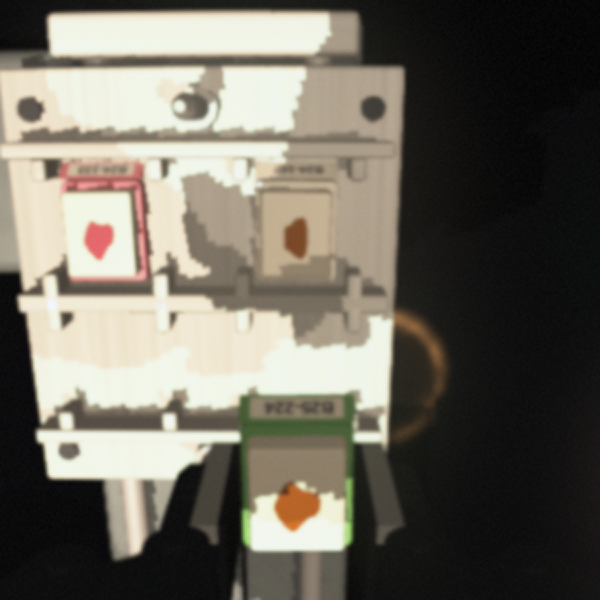

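Pink and white both lie wax up in their nests, at (103,225) and (297,230) in the crop. The green block is held square. Lowering it into nest 1.

Emit:
{"method": "move_arm", "body": {"plan": [{"delta_pos": [-0.0007,-0.0003,0.03],"turn": [0,0,0],"fingers": 0.9},{"delta_pos": [-0.0007,-0.0003,0.055],"turn": [0,0,0],"fingers": 0.9},{"delta_pos": [-0.0007,-0.0003,0.068],"turn": [0,0,0],"fingers": 0.9},{"delta_pos": [-0.0007,-0.0003,0.075],"turn": [0,0,0],"fingers": 0.9},{"delta_pos": [-0.0007,-0.0003,0.081],"turn": [0,0,0],"fingers": 0.9},{"delta_pos": [-0.0007,-0.0003,0.081],"turn": [0,0,0],"fingers": 0.9}]}}

```text
clock: 25.0
position: [0.5097, -0.0288, 0.0582]
ee_rot: [0.067, 0.998, -0.0, 0.0]
ft_force: [-0.4, 0.6, 1.5]
grip_width: 0.307
grasp_force: 30.4
```

Emit:
{"method": "move_arm", "body": {"plan": [{"delta_pos": [0,0,0],"turn": [0,0,0],"fingers": 0.56},{"delta_pos": [0,0,0],"turn": [0,0,0],"fingers": 0.56},{"delta_pos": [0,0,-0.015],"turn": [0,0,0],"fingers": 0.56},{"delta_pos": [0,0,-0.06],"turn": [0,0,0],"fingers": 0.5},{"delta_pos": [0,0.04,-0.1],"turn": [0,0,0],"fingers": 0.5},{"delta_pos": [0,0.1,-0.12],"turn": [0,0,-0.1],"fingers": 0.5},{"delta_pos": [-0.03,0.15,-0.15],"turn": [0,0,-0.2],"fingers": 0.5},{"delta_pos": [-0.08,0.19,-0.17],"turn": [0,0,-0.274],"fingers": 0.5},{"delta_pos": [-0.12,0.22,-0.19],"turn": [0,0,-0.274],"fingers": 0.5},{"delta_pos": [-0.159,0.242,-0.19],"turn": [0,0,-0.274],"fingers": 0.5},{"delta_pos": [-0.159,0.242,-0.19],"turn": [0,0,-0.274],"fingers": 0.5},{"delta_pos": [-0.159,0.242,-0.19],"turn": [0,0,-0.274],"fingers": 0.5}]}}

```text
clock: 26.5
position: [0.6988, 0.1897, 0.2484]
ee_rot: [-0.07, 0.998, 0.0, -0.0]
ft_force: [0.2, -0.5, -0.3]
grip_width: 0.502
grasp_force: 0.0
```

Run:
```python
from h import *
import pickle
o=get_obs(); print(o["position"],o["ee_rot"])
c=cam("wrist"); save(c,"w13.png"); pickle.dump(c,open("w13.pkl","wb"))
t=cam("top"); pickle.dump(t,open("t13.pkl","wb"))
for c in(c,t):
    X=cloud(c); reg=(X[...,0]>.5)&(X[...,0]<.76)&(X[...,1]>.07)&(X[...,1]<.3)
    m=(reg&(c["color"].min(2)>100)).astype(np.uint8)
    n,l,s,ce=cv2.connectedComponentsWithStats(m); i=1+s[1:,4].argmax()
    q=plane(c,np.argwhere(l==i)[:,::-1],.006)[:,:2].astype(np.float32); r=cv2.minAreaRect(q); print("frame",r,np.median(X[l==i][:,2]))
    k=reg&(X[...,2]>.03)&(X[...,2]<.05); 
    if k.sum()>10:
        r=cv2.minAreaRect(X[k][:,:2].astype(np.float32)); print("handle",k.sum(),r,X[k].mean(0),np.percentile(X[k][:,2],[50,95]))
```

```text
[0.69878848 0.1897038  0.2484175 ] [-6.98240357e-02  9.97559314e-01  1.04742850e-04 -9.42450117e-05]
frame ((0.6330283284187317, 0.1826852709054947), (0.14904546737670898, 0.12550979852676392), 8.299881935119629) 0.005112488154953909
handle 779 ((0.6331948637962341, 0.18312931060791016), (0.06239529699087143, 0.011876934207975864), 8.476495742797852) [0.6321924  0.18323057 0.036619  ] [0.0366478  0.03827251]
frame ((0.805060625076294, 0.31195709109306335), (0.5148123502731323, 0.21027778089046478), 34.52244186401367) 0.6287288412831766
```

View pics/w13.png

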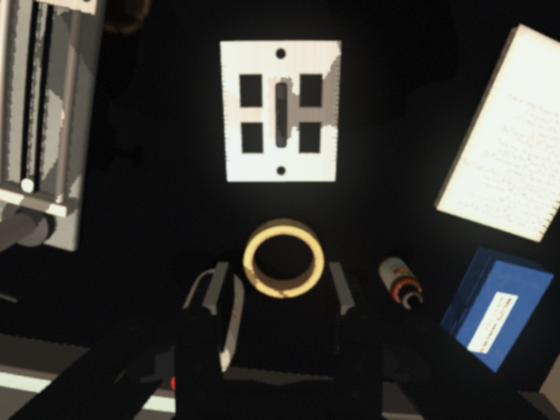

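The frame is at (0.633,0.183), yaw 8.3°. Its measured size of 149×125 mm matches, and the handle bar lies on its centre. Grasping the handle.

Emit:
{"method": "move_arm", "body": {"plan": [{"delta_pos": [0.03,0.001,0.05],"turn": [0,0,-0.006],"fingers": 0.55},{"delta_pos": [0.066,0.0023,0.1],"turn": [0,0,-0.006],"fingers": 0.55},{"delta_pos": [0.066,0.0023,0.14],"turn": [0,0,-0.006],"fingers": 0.55},{"delta_pos": [0.066,0.0023,0.18],"turn": [0,0,-0.006],"fingers": 0.55},{"delta_pos": [0.066,0.0023,0.205],"turn": [0,0,-0.006],"fingers": 0.55},{"delta_pos": [0.066,0.0023,0.223],"turn": [0,0,-0.006],"fingers": 0.55},{"delta_pos": [0.066,0.0023,0.223],"turn": [0,0,-0.006],"fingers": 0.55},{"delta_pos": [0.066,0.0023,0.223],"turn": [0,0,-0.006],"fingers": 1.0},{"delta_pos": [0.066,0.0023,0.223],"turn": [0,0,-0.006],"fingers": 1.0},{"delta_pos": [0.066,0.0023,0.223],"turn": [0,0,-0.006],"fingers": 1.0},{"delta_pos": [0.066,0.0023,0.223],"turn": [0,0,-0.006],"fingers": 1.0},{"delta_pos": [0.066,0.0023,0.223],"turn": [0,0,-0.006],"fingers": 1.0}], "force": 90}}

```text
clock: 28.1
position: [0.6345, 0.183, 0.0266]
ee_rot: [-0.073, 0.997, 0.0, 0.001]
ft_force: [-1.6, -0.6, 7.2]
grip_width: 0.119
grasp_force: 88.9
```

```bash
python3 to.py .4807 -.0567 .16 172.3
```

```text
delta [ 0.1866 -0.2149 -0.1338] turn [0.    0.002 0.28 ] pos [0.6345 0.183  0.0266] grip 0.119 88.9 J7 1.06
```

Emit:
{"method": "move_arm", "body": {"plan": [{"delta_pos": [0,0,-0.03],"turn": [0,0,0],"fingers": 1.0},{"delta_pos": [0,0,-0.07],"turn": [0,0,0],"fingers": 1.0},{"delta_pos": [0.01,-0.01,-0.11],"turn": [0,0,0],"fingers": 1.0},{"delta_pos": [0.03,-0.035,-0.134],"turn": [0,0,0.05],"fingers": 1.0},{"delta_pos": [0.06,-0.07,-0.134],"turn": [0,0,0.1],"fingers": 1.0},{"delta_pos": [0.09,-0.105,-0.134],"turn": [0,0,0.15],"fingers": 1.0},{"delta_pos": [0.12,-0.14,-0.134],"turn": [0,0,0.2],"fingers": 1.0},{"delta_pos": [0.15,-0.175,-0.134],"turn": [0,0,0.25],"fingers": 1.0},{"delta_pos": [0.17,-0.2,-0.134],"turn": [0,0,0.28],"fingers": 1.0},{"delta_pos": [0.187,-0.215,-0.134],"turn": [0,0,0.28],"fingers": 1.0},{"delta_pos": [0.187,-0.215,-0.134],"turn": [0,0,0.28],"fingers": 1.0},{"delta_pos": [0.187,-0.215,-0.134],"turn": [0,0,0.28],"fingers": 1.0}]}}

```text
clock: 29.6
position: [0.4801, -0.0564, 0.1592]
ee_rot: [0.067, 0.998, -0.0, 0.0]
ft_force: [-0.5, -0.9, -3.1]
grip_width: 0.118
grasp_force: 88.2
```

```bash
python3 to.py .4807 -.0567 .16 172.3
python3 - <<'E'
from h import *
import pickle
c=cam("wrist"); save(c,"w14.png"); pickle.dump(c,open("w14.pkl","wb"))
cv2.imwrite("pics/w14c.png",cv2.resize(c["color"][0:400,0:560,::-1],(800,571),interpolation=cv2.INTER_CUBIC))
t=cam("top"); pickle.dump(t,open("t14.pkl","wb"))
E
```

```text
delta [-0.0006 -0.0002 -0.0008] turn [-0.     0.001  0.001] pos [ 0.4801 -0.0564  0.1592] grip 0.118 88.2 J7 1.38
```

View pics/w14c.png

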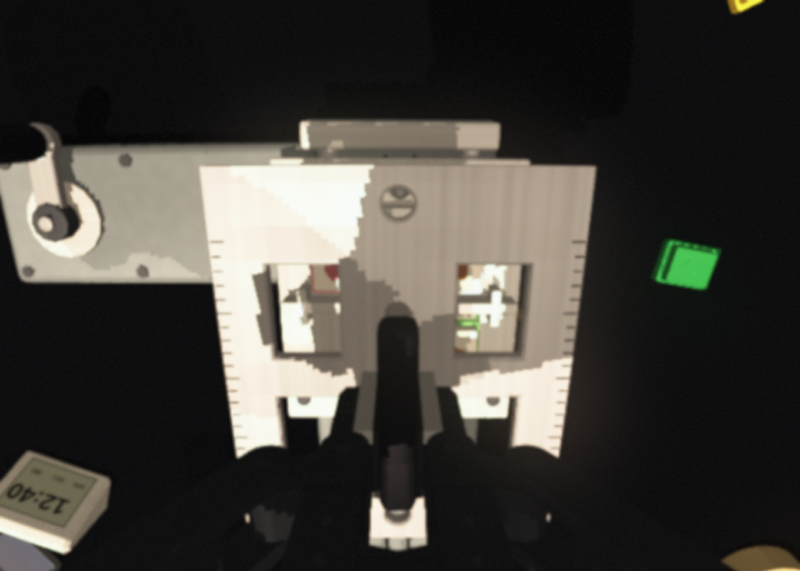

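The near hole is at picture px (278.6,142). I'll compare the hole with the pin tips through the same camera.

Run:
```python
from h import *
import pickle
from glob import glob
c=pickle.load(open("w14.pkl","rb")); g=cv2.cvtColor(c["color"],cv2.COLOR_RGB2GRAY)
tcp=np.array([.4801,-.0564,.1592]); f=np.radians(-7.7); ex=np.array([np.cos(f),np.sin(f)]); ey=np.array([-ex[1],ex[0]]); ctr=np.array([.4807,-.0567])
D=lambda p:(np.round(np.array([(p[:2]-ctr)@ex,(p[:2]-ctr)@ey])*1000,1))
# frame front corners, hole at top surface z
z=tcp[2]-.0266+.006
print("hole",D(plane(c,(278.6,142.1),z)[0]),"corners",[D(q) for q in plane(c,np.array([(201,166),(596,166)])/1.4286,z)], "TCP",D(tcp))
X=cloud(c); k=(X[...,2]>.125)&(X[...,2]<.15)&(X[...,0]<.45); print("plate z",np.median(X[k][:,2]), "tilt fit",np.linalg.lstsq(np.c_[X[k][:,:2]-tcp[:2],np.ones(k.sum())],X[k][:,2],rcond=None)[0])
# pin in w12
im=cv2.imread("pics/w12.png"); cv2.imwrite("pics/pin.png",cv2.resize(im[75:115,200:245],None,fx=10,fy=10,interpolation=cv2.INTER_CUBIC))
w5=pickle.load(open("w5.pkl","rb"));X=cloud(w5); p=proj(w5,[.5421,-.065,.084])[0].astype(int);print(p)
a=w5["color"][:,:,::-1]; A=cv2.resize(a[p[1]-20:p[1]+20,p[0]-22:p[0]+23],None,fx=10,fy=10,interpolation=cv2.INTER_CUBIC)
p2=proj(w5,[.4193,-.0484,.084])[0].astype(int);print(p2); B=cv2.resize(a[p2[1]-20:p2[1]+20,p2[0]-22:p2[0]+23],None,fx=10,fy=10,interpolation=cv2.INTER_CUBIC)
P=cv2.imread("pics/pin.png"); cv2.imwrite("pics/pins.png",cv2.resize(np.hstack([P,A,B]),(795,236)))
```

```text
hole [-63.8  -0. ] corners [array([-75.5, -61.4]), array([-75.7,  61.7])] TCP [-0.6  0.2]
plate z 0.13785795532865053 tilt fit [-0.00293746 -0.00062784  0.13768196]
[289  83]
[267 244]
```

View pics/pins.png

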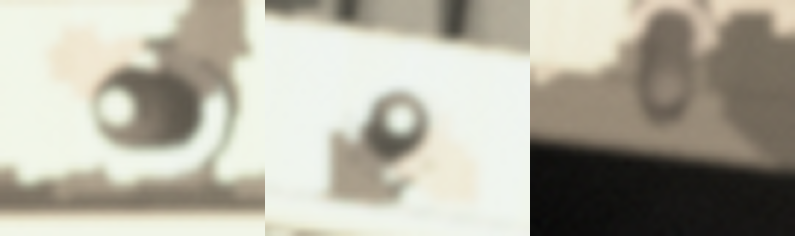

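Run:
```python
from h import *
import pickle
f=np.radians(-7.7); ex=np.array([np.cos(f),np.sin(f)]); ey=np.array([-ex[1],ex[0]]); ctr=np.array([.4807,-.0567])
D=lambda p:(np.round(np.array([(p[:2]-ctr)@ex,(p[:2]-ctr)@ey])*1000,1))
w5=pickle.load(open("w5.pkl","rb"))
print("w5 far",D(plane(w5,(289.9,83),.083)[0]),"near",D(plane(w5,(267.9,239.6),.083)[0]))
w12=dict(w5); T=np.eye(4); T[:3,:3]=Rn.from_quat([.069,.998,0,0]).as_matrix(); T[:3,3]=[.5087,-.0279,.1391]
M=T@np.array(w5["tool_from_camera"]); w12["Rw"]=M[:3,:3]; w12["o"]=M[:3,3]
print("w12 near",D(plane(w12,(220.,92.8),.083)[0]))
```

```text
w5 far [62.4 -0.2] near [-58.4   0.3]
w12 near [-62.   2.]
```

The hole reads about 1.7 mm short in x, while the pin y readings differ by up to 2 mm. I'll lower to just above the pins and look through the hole, which the camera sees nearly straight down.

Emit:
{"method": "move_arm", "body": {"plan": [{"delta_pos": [-0.0017,0,0.02],"turn": [0,0,0],"fingers": 1.0},{"delta_pos": [-0.0017,0,0.036],"turn": [0,0,0],"fingers": 1.0},{"delta_pos": [-0.0017,0,0.042],"turn": [0,0,0],"fingers": 1.0},{"delta_pos": [-0.0017,0,0.042],"turn": [0,0,0],"fingers": 1.0},{"delta_pos": [-0.0017,0,0.042],"turn": [0,0,0],"fingers": 1.0}]}}

```text
clock: 30.32
position: [0.4818, -0.0573, 0.1174]
ee_rot: [0.067, 0.998, -0.0, 0.0]
ft_force: [0.3, 0.5, -1.6]
grip_width: 0.12
grasp_force: 88.1
```

Run:
```python
from h import *
import pickle
o=get_obs(); print(o["position"],o["ft_force"])
c=cam("wrist"); pickle.dump(c,open("w15.pkl","wb"))
zt=o["position"][2]-.0266+.006; f=np.radians(-7.7)
R=Rn.from_quat(o["ee_rot"]); p=proj(c,o["position"]+R.apply([.0632,0,.0206]))[0]; print(p)
u,v=p.astype(int); A=c["color"][v-20:v+20,u-20:u+20,::-1]
cv2.imwrite("pics/hole15.png",cv2.resize(A,None,fx=14,fy=14,interpolation=cv2.INTER_CUBIC))
```

```text
[ 0.48181601 -0.05728914  0.11736674] [ 0.29553961  0.49716588 -1.58124385]
[279.04302252 142.12986591]
```

View pics/hole15.png

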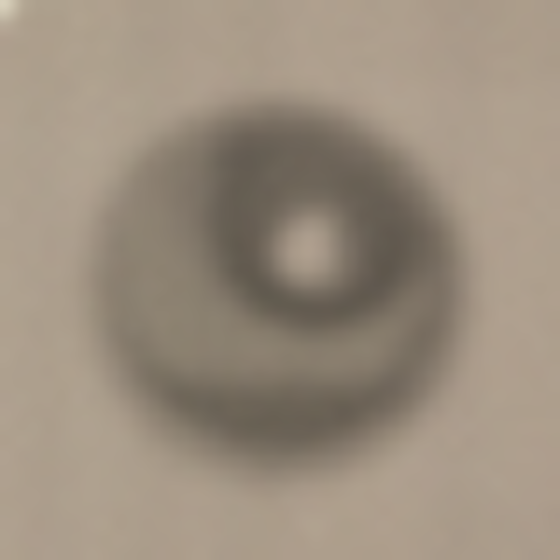

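The pin nose shows inside the hole: the hole centre is at crop (280,285) and the pin at about (312,238). Computing the remaining offset with the heights.

```bash
python3 - <<'E'
from h import *
import pickle
c=pickle.load(open("w15.pkl","rb")); o=get_obs(); R=Rn.from_quat(o["ee_rot"])
tl=lambda p:(R.inv().apply(p-o["position"])*1000).round(2)
h=plane(c,(259+280/14,122+285/14),.1174-.0206)[0]; 
for py in(225,238,248): print("hole",tl(h),"pin",tl(plane(c,(259+312/14,122+py/14),.0835)[0]))
E
python3 to.py .4818 -.0573 .0846 172.3
```

```text
hole [6.317e+01 5.000e-02 2.058e+01] pin [63.6   1.2  33.88]
hole [6.317e+01 5.000e-02 2.058e+01] pin [63.15  1.2  33.88]
hole [6.317e+01 5.000e-02 2.058e+01] pin [62.81  1.2  33.88]
delta [0.0001 0.0001 0.0328] turn [-0.     0.001 -0.   ] pos [ 0.4819 -0.0574  0.1174] grip 0.123 88.1 J7 1.34
```

Emit:
{"method": "move_arm", "body": {"plan": [{"delta_pos": [0,0.0011,0],"turn": [0,0,0.002],"fingers": 1.0},{"delta_pos": [0,0.0011,0.004],"turn": [0,0,0.002],"fingers": 1.0},{"delta_pos": [0,0.0011,0.008],"turn": [0,0,0.002],"fingers": 1.0},{"delta_pos": [0,0.0011,0.012],"turn": [0,0,0.002],"fingers": 1.0},{"delta_pos": [0,0.0011,0.016],"turn": [0,0,0.002],"fingers": 1.0},{"delta_pos": [0,0.0011,0.016],"turn": [0,0,0.002],"fingers": 1.0}]}}

```text
clock: 31.12
position: [0.4814, -0.0562, 0.1005]
ee_rot: [0.068, 0.998, 0.0, -0.0]
ft_force: [0.3, -0.4, -3.2]
grip_width: 0.121
grasp_force: 88.2
```

No contact force with the underside 10 mm below the pin tips, so both holes are threaded. Lowering onto the walls.

Emit:
{"method": "move_arm", "body": {"plan": [{"delta_pos": [0,0,0.004],"turn": [0,0,0],"fingers": 1.0},{"delta_pos": [0,0,0.008],"turn": [0,0,0],"fingers": 1.0},{"delta_pos": [0,0,0.012],"turn": [0,0,0],"fingers": 1.0},{"delta_pos": [0,0,0.0155],"turn": [0,0,0],"fingers": 1.0},{"delta_pos": [0,0,0.0165],"turn": [0,0,0],"fingers": 1.0},{"delta_pos": [0,0,0.0165],"turn": [0,0,0],"fingers": 1.0}]}}

```text
clock: 31.88
position: [0.4815, -0.0562, 0.0845]
ee_rot: [0.068, 0.998, -0.0, -0.0]
ft_force: [-2.5, -0.2, 2.4]
grip_width: 0.118
grasp_force: 88.9
```

Emit:
{"method": "move_arm", "body": {"plan": [{"delta_pos": [0,0,0],"turn": [0,0,0],"fingers": 0.6},{"delta_pos": [0,0,0],"turn": [0,0,0],"fingers": 0.6},{"delta_pos": [0,0,0],"turn": [0,0,0],"fingers": 0.6},{"delta_pos": [0,0,-0.02],"turn": [0,0,0],"fingers": 0.6},{"delta_pos": [0,0,-0.06],"turn": [0,0,0],"fingers": 0.5},{"delta_pos": [-0.03,0,-0.115],"turn": [0,0,0],"fingers": 0.5},{"delta_pos": [-0.05,0,-0.14],"turn": [0,0,0],"fingers": 0.4},{"delta_pos": [-0.05,0,-0.14],"turn": [0,0,0],"fingers": 0.4},{"delta_pos": [-0.05,0,-0.14],"turn": [0,0,0],"fingers": 0.4}]}}

```text
clock: 33.0
position: [0.5303, -0.0628, 0.2232]
ee_rot: [0.068, 0.998, -0.0, -0.001]
ft_force: [-0.3, 0.4, -0.1]
grip_width: 0.596
grasp_force: 0.0
```

Run:
```python
from h import *
import pickle
o=get_obs(); print(o["position"],o["ft_force"])
c=cam("wrist"); save(c,"w16.png"); pickle.dump(c,open("w16.pkl","wb")); X=cloud(c)
f=np.radians(-7.7); ex=np.array([np.cos(f),np.sin(f)]); ey=np.array([-ex[1],ex[0]]); ctr=np.array([.4807,-.0567])
q=X[...,:2]-ctr; lx=q@ex; ly=q@ey
k=(abs(lx)<.07)&(abs(ly)<.058)&(abs(X[...,2]-.064)<.012); A=np.c_[lx[k],ly[k],np.ones(k.sum())]; s=np.linalg.lstsq(A,X[...,2][k],rcond=None)[0]
print("plane",s,k.sum()); 
for sx in(-1,0,1):
  print([round(float(np.median(X[...,2][k&(abs(lx-sx*.055)<.015)&(abs(ly-sy*.055)<.01)])),4) for sy in(-1,1)])
P=plane(c,np.argwhere(c["color"].min(2)>90)[:,::-1],.064)
p=proj(c,[[.4193,-.0484,.084],[.5421,-.065,.084],[.3729,-.2335,.083]]); print(p)
t=cam("top"); Xt=cloud(t); kk=(Xt[...,2]>.068)&(np.hypot(Xt[...,0]-.41,Xt[...,1]+.238)<.06); print("knob",kk.sum(),Xt[kk].mean(0) if kk.any() else 0)
```

```text
[ 0.53028609 -0.06284566  0.22323684] [-0.31704208  0.43093301 -0.05973822]
plane [ 0.00084059 -0.00637187  0.06209229] 18812
[0.0632, 0.0632]
[0.0632, 0.0631]
[0.0632, 0.0632]
[[277.70846416  57.81226557]
 [277.91133875 213.66351682]
 [ 31.25232413  35.10323571]]
knob 49 [ 0.37247541 -0.23213829  0.08111258]
```

View pics/w16.png

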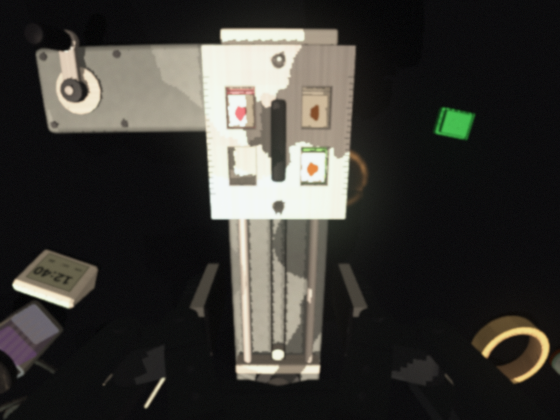

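The frame lies flush: plate top reads 63 mm at all corners, both pins protrude, and three blocks show wax up in their windows. Going to the knob.

Emit:
{"method": "move_arm", "body": {"plan": [{"delta_pos": [0.03,-0.04,0],"turn": [0,0,0.17],"fingers": 0.4},{"delta_pos": [0.07,-0.09,0],"turn": [0,0,0.34],"fingers": 0.4},{"delta_pos": [0.1,-0.14,0.03],"turn": [0,0,0.51],"fingers": 0.4},{"delta_pos": [0.133,-0.19,0.06],"turn": [0,0,0.68],"fingers": 0.4},{"delta_pos": [0.133,-0.1905,0.09],"turn": [0,0,0.85],"fingers": 0.4},{"delta_pos": [0.133,-0.1905,0.093],"turn": [0,0,1.047],"fingers": 0.4},{"delta_pos": [0.133,-0.1905,0.093],"turn": [0,0,1.047],"fingers": 0.4},{"delta_pos": [0.133,-0.1905,0.093],"turn": [0,0,1.047],"fingers": 0.4}]}}

```text
clock: 34.1
position: [0.3735, -0.2335, 0.1315]
ee_rot: [0.556, 0.831, -0.0, 0.0]
ft_force: [-0.2, -0.4, -0.1]
grip_width: 0.596
grasp_force: 0.0
```

```bash
python3 to.py .3727 -.2335 .064 112.3
```

```text
delta [ 0.0003 -0.0007  0.0675] turn [-0.     0.     0.002] pos [ 0.3735 -0.2335  0.1315] grip 0.596 0.0 J7 0.82
```

Emit:
{"method": "move_arm", "body": {"plan": [{"delta_pos": [0,-0.0007,0.03],"turn": [0,0,0],"fingers": 0.4},{"delta_pos": [0,-0.0007,0.055],"turn": [0,0,0],"fingers": 0.4},{"delta_pos": [0,-0.0007,0.068],"turn": [0,0,0],"fingers": 0.4},{"delta_pos": [0,-0.0007,0.068],"turn": [0,0,0],"fingers": 0.4},{"delta_pos": [0,-0.0007,0.068],"turn": [0,0,0],"fingers": 0.95},{"delta_pos": [0,-0.0007,0.068],"turn": [0,0,0],"fingers": 0.95},{"delta_pos": [0,-0.0007,0.068],"turn": [0,0,0],"fingers": 0.95},{"delta_pos": [0,-0.0007,0.068],"turn": [0,0,0],"fingers": 0.95},{"delta_pos": [0,-0.0007,0.068],"turn": [0,0,0],"fingers": 0.95}], "force": 40}}

```text
clock: 35.22
position: [0.3731, -0.2343, 0.0643]
ee_rot: [0.558, 0.83, -0.0, 0.001]
ft_force: [-3.6, 2.0, 7.2]
grip_width: 0.207
grasp_force: 38.8
```

Run:
```python
from h import *
o=get_obs(); R=Rn.from_quat(o["ee_rot"]); ax=np.array([.4143,-.2391]); p=o["position"]; print(p,o["ft_force"],o["joint_pos"].round(2))
v=p[:2]-ax; a0=np.arctan2(v[1],v[0]); print(np.degrees(a0),np.hypot(*v))
a0=np.radians(172.3)
for k in range(1,13):
    a=a0-np.radians(30*k); d=.042*np.array([np.cos(a)-np.cos(a0),np.sin(a)-np.sin(a0),0]); print(k,R.inv().apply(d).round(4).tolist())
```

```text
[ 0.37305157 -0.23431125  0.06430498] [-3.57508045  2.02612689  7.22464559] [ 0.92  0.16 -0.49  2.1   0.1   0.9   0.77]
173.3778734907486 0.041525473706708296
1 [0.0154, 0.0153, -0.0]
2 [0.0211, 0.0363, -0.0]
3 [0.0155, 0.0573, -0.0]
4 [0.0001, 0.0727, 0.0]
5 [-0.0208, 0.0784, 0.0]
6 [-0.0419, 0.0728, 0.0001]
7 [-0.0573, 0.0575, 0.0001]
8 [-0.0629, 0.0365, 0.0001]
9 [-0.0573, 0.0155, 0.0001]
10 [-0.042, 0.0001, 0.0001]
11 [-0.021, -0.0056, 0.0]
12 [-0.0, -0.0, 0.0]
```

Gripped. Winding in: turn 1.

Emit:
{"method": "move_arm", "body": {"plan": [{"delta_pos": [0.015,0.015,0],"turn": [0,0,0],"fingers": 0.95},{"delta_pos": [0.021,0.036,0],"turn": [0,0,0],"fingers": 0.95},{"delta_pos": [0.0155,0.057,0],"turn": [0,0,0],"fingers": 0.95},{"delta_pos": [0,0.073,0],"turn": [0,0,0],"fingers": 0.95},{"delta_pos": [-0.021,0.078,0],"turn": [0,0,0],"fingers": 0.95},{"delta_pos": [-0.042,0.073,0],"turn": [0,0,0],"fingers": 0.95},{"delta_pos": [-0.057,0.0575,0],"turn": [0,0,0],"fingers": 0.95},{"delta_pos": [-0.063,0.0365,0],"turn": [0,0,0],"fingers": 0.95},{"delta_pos": [-0.057,0.0155,0],"turn": [0,0,0],"fingers": 0.95},{"delta_pos": [-0.042,0,0],"turn": [0,0,0],"fingers": 0.95},{"delta_pos": [-0.021,-0.0055,0],"turn": [0,0,0],"fingers": 0.95},{"delta_pos": [0,0,0],"turn": [0,0,0],"fingers": 0.95}]}}

```text
clock: 36.72
position: [0.3725, -0.235, 0.0644]
ee_rot: [0.559, 0.829, -0.001, 0.001]
ft_force: [11.0, -3.5, -2.6]
grip_width: 0.207
grasp_force: 40.6
```

Emit:
{"method": "move_arm", "body": {"plan": [{"delta_pos": [0.015,0.015,0],"turn": [0,0,0],"fingers": 0.95},{"delta_pos": [0.021,0.036,0],"turn": [0,0,0],"fingers": 0.95},{"delta_pos": [0.0155,0.057,0],"turn": [0,0,0],"fingers": 0.95},{"delta_pos": [0,0.073,0],"turn": [0,0,0],"fingers": 0.95},{"delta_pos": [-0.021,0.078,0],"turn": [0,0,0],"fingers": 0.95},{"delta_pos": [-0.042,0.073,0],"turn": [0,0,0],"fingers": 0.95},{"delta_pos": [-0.057,0.0575,0],"turn": [0,0,0],"fingers": 0.95},{"delta_pos": [-0.063,0.0365,0],"turn": [0,0,0],"fingers": 0.95},{"delta_pos": [-0.057,0.0155,0],"turn": [0,0,0],"fingers": 0.95},{"delta_pos": [-0.042,0,0],"turn": [0,0,0],"fingers": 0.95},{"delta_pos": [-0.021,-0.0055,0],"turn": [0,0,0],"fingers": 0.95},{"delta_pos": [0,0,0],"turn": [0,0,0],"fingers": 0.95}]}}

```text
clock: 38.22
position: [0.3726, -0.2346, 0.0644]
ee_rot: [0.559, 0.829, -0.001, 0.001]
ft_force: [9.8, -4.2, -1.8]
grip_width: 0.206
grasp_force: 41.0
```

```bash
cat > deck.py <<'E'
from h import *
o=get_obs(); print(o["position"],o["ft_force"],o["grip_width"])
t=cam("top"); save(t,"tN.png"); X=cloud(t); f=np.radians(-7.7); ex=np.array([np.cos(f),np.sin(f)]); ey=np.array([-ex[1],ex[0]])
q=X[...,:2]-np.array([.4807,-.0567]); lx=q@ex; ly=q@ey
k=(abs(X[...,2]-.062)<.009)&(abs(ly)<.07)&(lx>-.1)&(lx<.3); print("frame plate lx",np.percentile(lx[k],[1,99]).round(4),"ly",np.percentile(ly[k],[1,99]).round(4),k.sum(),np.median(X[...,2][k]))
E
python3 deck.py
```

```text
[ 0.37256291 -0.23459515  0.06440717] [ 9.75493559 -4.22460493 -1.75720788] 0.2064525640078758
frame plate lx [0.0059 0.1514] ly [-0.0621  0.0597] 2438 0.06391535738420251
```

Two turns gave about 80 mm with the frame still in place. Two more.

Emit:
{"method": "move_arm", "body": {"plan": [{"delta_pos": [0.015,0.015,0],"turn": [0,0,0],"fingers": 0.95},{"delta_pos": [0.021,0.036,0],"turn": [0,0,0],"fingers": 0.95},{"delta_pos": [0.0155,0.057,0],"turn": [0,0,0],"fingers": 0.95},{"delta_pos": [0,0.073,0],"turn": [0,0,0],"fingers": 0.95},{"delta_pos": [-0.021,0.078,0],"turn": [0,0,0],"fingers": 0.95},{"delta_pos": [-0.042,0.073,0],"turn": [0,0,0],"fingers": 0.95},{"delta_pos": [-0.057,0.0575,0],"turn": [0,0,0],"fingers": 0.95},{"delta_pos": [-0.063,0.0365,0],"turn": [0,0,0],"fingers": 0.95},{"delta_pos": [-0.057,0.0155,0],"turn": [0,0,0],"fingers": 0.95},{"delta_pos": [-0.042,0,0],"turn": [0,0,0],"fingers": 0.95},{"delta_pos": [-0.021,-0.0055,0],"turn": [0,0,0],"fingers": 0.95},{"delta_pos": [0,0,0],"turn": [0,0,0],"fingers": 0.95}]}}

```text
clock: 39.78
position: [0.3726, -0.2349, 0.0644]
ee_rot: [0.559, 0.829, -0.001, 0.001]
ft_force: [10.3, -3.0, 0.6]
grip_width: 0.205
grasp_force: 41.3
```

Emit:
{"method": "move_arm", "body": {"plan": [{"delta_pos": [0.015,0.015,0],"turn": [0,0,0],"fingers": 0.95},{"delta_pos": [0.021,0.036,0],"turn": [0,0,0],"fingers": 0.95},{"delta_pos": [0.0155,0.057,0],"turn": [0,0,0],"fingers": 0.95},{"delta_pos": [0,0.073,0],"turn": [0,0,0],"fingers": 0.95},{"delta_pos": [-0.021,0.078,0],"turn": [0,0,0],"fingers": 0.95},{"delta_pos": [-0.042,0.073,0],"turn": [0,0,0],"fingers": 0.95},{"delta_pos": [-0.057,0.0575,0],"turn": [0,0,0],"fingers": 0.95},{"delta_pos": [-0.063,0.0365,0],"turn": [0,0,0],"fingers": 0.95},{"delta_pos": [-0.057,0.0155,0],"turn": [0,0,0],"fingers": 0.95},{"delta_pos": [-0.042,0,0],"turn": [0,0,0],"fingers": 0.95},{"delta_pos": [-0.021,-0.0055,0],"turn": [0,0,0],"fingers": 0.95},{"delta_pos": [0,0,0],"turn": [0,0,0],"fingers": 0.95}]}}

```text
clock: 41.28
position: [0.3725, -0.2349, 0.0644]
ee_rot: [0.559, 0.829, -0.001, 0.001]
ft_force: [9.5, -4.1, 1.0]
grip_width: 0.207
grasp_force: 41.5
```

```bash
python3 deck.py
```

```text
[ 0.37254659 -0.23485172  0.06435119] [ 9.53929335 -4.05321942  1.0476076 ] 0.20722938644958258
frame plate lx [0.0853 0.2272] ly [-0.0627  0.0596] 2071 0.06394203590216163
```

Emit:
{"method": "move_arm", "body": {"plan": [{"delta_pos": [0.015,0.015,0],"turn": [0,0,0],"fingers": 0.95},{"delta_pos": [0.021,0.036,0],"turn": [0,0,0],"fingers": 0.95},{"delta_pos": [0.0155,0.057,0],"turn": [0,0,0],"fingers": 0.95},{"delta_pos": [0,0.073,0],"turn": [0,0,0],"fingers": 0.95},{"delta_pos": [-0.021,0.078,0],"turn": [0,0,0],"fingers": 0.95},{"delta_pos": [-0.042,0.073,0],"turn": [0,0,0],"fingers": 0.95},{"delta_pos": [-0.057,0.0575,0],"turn": [0,0,0],"fingers": 0.95},{"delta_pos": [-0.063,0.0365,0],"turn": [0,0,0],"fingers": 0.95},{"delta_pos": [-0.057,0.0155,0],"turn": [0,0,0],"fingers": 0.95},{"delta_pos": [-0.042,0,0],"turn": [0,0,0],"fingers": 0.95},{"delta_pos": [-0.021,-0.0055,0],"turn": [0,0,0],"fingers": 0.95},{"delta_pos": [-0.008,-0.004,0],"turn": [0,0,0],"fingers": 0.95}]}}

```text
clock: 42.82
position: [0.3721, -0.2435, 0.0643]
ee_rot: [0.558, 0.83, -0.001, 0.001]
ft_force: [3.0, -2.3, 5.3]
grip_width: 0.206
grasp_force: 41.9
```

Emit:
{"method": "move_arm", "body": {"plan": [{"delta_pos": [0.005,0.0025,0],"turn": [0,0,0],"fingers": 0.95},{"delta_pos": [0.0085,0.0045,0],"turn": [0,0,0],"fingers": 0.95},{"delta_pos": [0.0095,0.005,0],"turn": [0,0,0],"fingers": 0.95},{"delta_pos": [0.0095,0.005,0],"turn": [0,0,0],"fingers": 0.95}]}}

```text
clock: 43.32
position: [0.3729, -0.2352, 0.0643]
ee_rot: [0.558, 0.83, -0.002, 0.001]
ft_force: [-5.7, -13.3, 5.9]
grip_width: 0.205
grasp_force: 42.2
```

```bash
python3 deck.py
```

```text
[ 0.37291416 -0.23522332  0.06433108] [ -5.72638511 -13.32580594   5.92976584] 0.20469101787178598
frame plate lx [0.1251 0.2525] ly [-0.0632  0.0596] 1580 0.06403110438838466
```

Emit:
{"method": "move_arm", "body": {"plan": [{"delta_pos": [0.0015,0.001,0],"turn": [0,0,0],"fingers": 0.95},{"delta_pos": [0.0015,0.001,0],"turn": [0,0,0],"fingers": 0.95},{"delta_pos": [0.0015,0.001,0],"turn": [0,0,0],"fingers": 0.95}]}}

```text
clock: 43.75
position: [0.373, -0.2347, 0.0644]
ee_rot: [0.559, 0.829, -0.002, 0.002]
ft_force: [-5.7, -18.7, 5.0]
grip_width: 0.203
grasp_force: 42.0
```

Standstill with rising force at the rear stop. Relax, release, retreat, check.

Emit:
{"method": "move_arm", "body": {"plan": [{"delta_pos": [-0.002,-0.001,0],"turn": [0,0,0],"fingers": 0.95},{"delta_pos": [-0.002,-0.001,0],"turn": [0,0,0],"fingers": 0.4},{"delta_pos": [-0.002,-0.001,0],"turn": [0,0,0],"fingers": 0.4},{"delta_pos": [-0.002,-0.001,0],"turn": [0,0,0],"fingers": 0.4},{"delta_pos": [-0.002,-0.001,-0.04],"turn": [0,0,0],"fingers": 0.4},{"delta_pos": [-0.002,-0.001,-0.1],"turn": [0,0,0],"fingers": 0.4},{"delta_pos": [-0.002,-0.001,-0.16],"turn": [0,0,0.18],"fingers": 0.4},{"delta_pos": [-0.002,-0.001,-0.2],"turn": [0,0,0.36],"fingers": 0.4},{"delta_pos": [-0.002,-0.001,-0.2],"turn": [0,0,0.54],"fingers": 0.4},{"delta_pos": [-0.002,-0.001,-0.2],"turn": [0,0,0.72],"fingers": 0.4},{"delta_pos": [-0.002,-0.001,-0.2],"turn": [0,0,0.9],"fingers": 0.4},{"delta_pos": [-0.002,-0.001,-0.2],"turn": [0,0,0.9],"fingers": 0.4}]}}

```text
clock: 45.25
position: [0.3734, -0.2323, 0.2633]
ee_rot: [0.863, 0.505, -0.0, -0.0]
ft_force: [-0.9, 0.4, 0.4]
grip_width: 0.597
grasp_force: 0.0
```

```bash
python3 deck.py
python3 - <<'E'
from h import *
a=cam("wrist"); X=cloud(a); k=(X[...,2]>.068)&(X[...,2]<.09)&(np.hypot(X[...,0]-.4143,X[...,1]+.2391)<.06); p=X[k].mean(0); print("knob",k.sum(),p, "angle",np.degrees(np.arctan2(p[1]+.2391,p[0]-.4143)))
t=cam("top");Xt=cloud(t);k=(Xt[...,2]>.068)&(Xt[...,2]<.1)&(np.hypot(Xt[...,0]-.4143,Xt[...,1]+.2391)<.06); print(k.sum(),Xt[k].mean(0))
s=cam("scene"); t=cam("top")
A=cv2.resize(s["color"][140:280,190:400,::-1],(480,320),interpolation=cv2.INTER_CUBIC); B=cv2.resize(t["color"][60:270,220:420,::-1],(305,320),interpolation=cv2.INTER_CUBIC)
cv2.imwrite("pics/fin.png",np.hstack([A,B]))
E
```

```text
[ 0.37339953 -0.23229492  0.26327713] [-0.90473012  0.44125995  0.39293615] 0.5970658336465307
frame plate lx [0.125  0.2525] ly [-0.063   0.0597] 1565 0.06411384516251184
knob 304 [ 0.37219043 -0.23139745  0.07985647] angle 169.63423057420806
48 [ 0.37257589 -0.23223653  0.08168627]
```

View pics/fin.png

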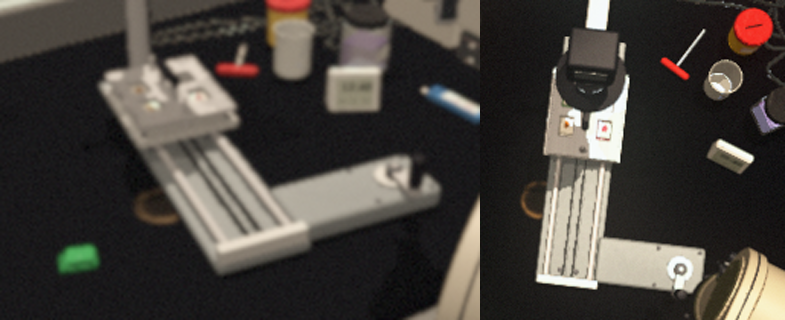

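The carriage is at the rear stop: the frame's front edge has moved 200 mm, and the knob is back within 0.2 mm of its front-stop reading. The frame lies flush, the blocks show through their windows, and the arm is clear.

```bash
python3 -c "
from workcell import hand_in
print(hand_in())"
```

```text
the job is handed in; nothing more can be done
None
```

I handed the job in with the three blocks present wax up in nests of their own, the hold-down frame flush over both pins, and the carriage wound fully in to its rear stop; no verdict came back.

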